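# Load a shaker, latch its keeper bar and plug in the run timer

## Task

Get the shaker ready for a run: stand every small sample bottle upright in the open carrier while the carrier is still in its place on the bench, then carry it level to the shaker and set it down fully home inside the fence on the platform (the keeper bar has to be swung out of the way for that). Swing the keeper bar shut over the carrier's ear until it clicks home behind its spring ball, and only then plug the timer block, which starts the run, all the way into its socket on the shaker's front deck. Keep the bottles upright in the carrier and do not disturb the wash bottle, the beaker or the tape roll.

Things in the scene. Friction and masses are not known exactly. Their poses are not given: they have to be found in the camera images.
- bottle_1: small white capped sample bottle, 39 mm diameter, 75 mm tall, about 60 g (two to four of these bottles are present; an absent one reads None), standing on the bench; the ribbed cap, 33 mm diameter, is the top 22 mm. Origin: centre of the underside, z up along the bottle
- bottle_2: small white capped sample bottle, 39 mm diameter, 75 mm tall, about 60 g (two to four of these bottles are present; an absent one reads None), standing on the bench; the ribbed cap, 33 mm diameter, is the top 22 mm. Origin: centre of the underside, z up along the bottle
- bottle_3: small white capped sample bottle, 39 mm diameter, 75 mm tall, about 60 g (two to four of these bottles are present; an absent one reads None), standing on the bench; the ribbed cap, 33 mm diameter, is the top 22 mm. Origin: centre of the underside, z up along the bottle
- bottle_4: small white capped sample bottle, 39 mm diameter, 75 mm tall, about 60 g (two to four of these bottles are present; an absent one reads None), standing on the bench; the ribbed cap, 33 mm diameter, is the top 22 mm. Origin: centre of the underside, z up along the bottle
- carrier: open grey plastic bottle carrier, 128 mm (its x) x 122 mm (its y), 350 g, on the bench at the left. Origin: centre of the underside. Floor 4 mm; thick walls 40 mm high (from the underside) leave four square cells, 46 mm wide, open at the top, centred at x = +-31, y = +-29.5 mm, one bottle each. Half a turn about z makes no difference
- carrier_handle (a point): centre of the carrier's handle: a bar over its middle, 84 mm long (carrier's x), 18 mm thick (y), 22 mm high (z = 96 to 118 mm above the underside), on two uprights at x = +-34 mm
- carrier_ear (a point): top middle of the hold-down ear on the carrier's -y side, 70 mm from its centre, 38 mm above its underside; the ear is 50 mm long (x) and sticks out to 79 mm from the centre. There is one on the +y side too
- shaker: white bench shaker, 265 (x) x 190 mm (y), fixed to the bench at the right. Origin: on the bench under its middle; x to its rear, y to its left. Front deck (housing top) at z = 58 mm; behind it an aluminium platform 180 x 176 mm, top at z = 72 mm, with a fence 12 mm high round the carrier's nest, and posts to z = 118 mm at the front right and to z = 125 mm at the rear right
- nest (a point): point on top of the shaker's platform, 72 mm above the bench, where the carrier's origin belongs; axes as the shaker's. The fence leaves 3 mm play on each side of the carrier, whose x lies along the nest's x (either way round)
- keeper (a joint): angle of the steel keeper bar about its vertical hinge at the platform's rear right: 0 = shut, pointing to the front over the carrier's ear, 41 mm above the platform; grows to 1.3 as it swings out to the right. Stays where left. A spring ball bars the way from 0.1 to 0.04: pushed past it with about 5 N at the knob, it snaps to a firm stop below 0.02. The ear passes if it is open 0.5 or more
- keeper_knob (a point): centre of the black ball (16 mm) on the upright pin (12 mm diameter, 30 mm tall) at the free end of the keeper bar, 158 mm from the hinge; push or pinch it to swing the bar; 153 mm above the bench. The bar is 12 mm wide, 10 mm thick
- keeper_hinge (a point): point on the keeper bar's vertical hinge axis, at the bar's mid height, 118 mm above the bench
- timer_block: plug-in timer block, grey and black, dial and window on top, 120 g. Origin: centre of the underside of its plug foot. Foot 42 mm (x) x 54 mm (y), 12 mm long, its lowest 3 mm 3 mm narrower; body 52 mm (x) x 64 mm (y) from z = 12 to 46 mm, dial to 52 mm. Stands on its foot on the bench in front of the carrier
- socket (a point): centre of the mouth of the black socket block (60 x 72 mm) on the left of the shaker's front deck, 78 mm above the bench; axes as the shaker's. Hole 45 mm (x) x 57 mm (y), 14 mm deep, chamfered. The timer's foot goes in with its x along the socket's x (either way round) until the body rests on the mouth, its origin 12 mm below this point
- wash_bottle: white squeeze wash bottle with a red spout, 210 mm tall, a bystander near the back left; origin: centre of its underside
- beaker: glass beaker, 73 mm diameter, 92 mm tall, a bystander behind the work; origin: centre of its underside
- tape_roll: roll of tape lying flat, 100 mm diameter, 25 mm high, a bystander near the front edge right of the middle; origin: centre of its underside
Mind the look-alikes: they are no part of the job. Leave any brown or orange look-alike of the bottle_4 alone.

How it is judged (in metres and radians):
On the way, in this order (a step that is already met when the one before it is completed fails the run):
1. all the sample bottles stand in the carrier while it is still on the bench (x of bottle_1 in the frame of carrier between -0.06 and 0.06 m and y of bottle_1 in the frame of carrier between -0.058 and 0.058 m and z of bottle_1 in the frame of carrier between -0.01 and 0.02 m and angle between each of bottle_1, bottle_2, bottle_3, bottle_4's own z axis and vertical below 0.25 rad and x of bottle_2 in the frame of carrier between -0.06 and 0.06 m and y of bottle_2 in the frame of carrier between -0.058 and 0.058 m and z of bottle_2 in the frame of carrier between -0.01 and 0.02 m and x of bottle_3 in the frame of carrier between -0.06 and 0.06 m and y of bottle_3 in the frame of carrier between -0.058 and 0.058 m and z of bottle_3 in the frame of carrier between -0.01 and 0.02 m and x of bottle_4 in the frame of carrier between -0.06 and 0.06 m and y of bottle_4 in the frame of carrier between -0.058 and 0.058 m and z of bottle_4 in the frame of carrier between -0.01 and 0.02 m and height (world z) of carrier below 0.01 m and horizontal distance between carrier and nest above 0.12 m), for 0.2 s.
2. the carrier sits fully home in the nest, all bottles standing in it, the timer not yet plugged in (x of bottle_1 in the frame of carrier between -0.06 and 0.06 m and y of bottle_1 in the frame of carrier between -0.058 and 0.058 m and z of bottle_1 in the frame of carrier between -0.01 and 0.02 m and angle between each of bottle_1, bottle_2, bottle_3, bottle_4's own z axis and vertical below 0.25 rad and x of bottle_2 in the frame of carrier between -0.06 and 0.06 m and y of bottle_2 in the frame of carrier between -0.058 and 0.058 m and z of bottle_2 in the frame of carrier between -0.01 and 0.02 m and x of bottle_3 in the frame of carrier between -0.06 and 0.06 m and y of bottle_3 in the frame of carrier between -0.058 and 0.058 m and z of bottle_3 in the frame of carrier between -0.01 and 0.02 m and x of bottle_4 in the frame of carrier between -0.06 and 0.06 m and y of bottle_4 in the frame of carrier between -0.058 and 0.058 m and z of bottle_4 in the frame of carrier between -0.01 and 0.02 m and horizontal distance between carrier and nest below 0.008 m and z of carrier in the frame of nest below 0.004 m and angle between carrier's own z axis and vertical below 0.04 rad and angle between the x axis of carrier and the x axis of nest, either way round below 0.08 rad and (z of timer_block in the frame of socket above -0.009 m or horizontal distance between timer_block and socket above 0.02 m)), for 0.2 s.
3. the keeper bar is shut behind its ball over the seated carrier, the timer not yet plugged in (all of step 2 and value of joint keeper below 0.025 rad), for 0.3 s.
4. the timer block is plugged fully into its socket with the bar still shut (value of joint keeper below 0.025 rad and horizontal distance between timer_block and socket below 0.005 m and z of timer_block in the frame of socket below -0.009 m and angle between the x axis of timer_block and the x axis of socket, either way round below 0.12 rad and angle between timer_block's own z axis and vertical below 0.08 rad), for 0.2 s.
At the end, for the whole second after the job is handed in: All bottles upright (0.25 rad) in the carrier; carrier in the nest (8 mm, underside within 4 mm, level 0.04 rad); keeper shut (below 0.025 rad); timer in its socket (5 mm, origin 9 mm below the mouth or deeper, 0.12 rad, upright); carrier and timer at rest (all of step 4 and x of bottle_1 in the frame of carrier between -0.06 and 0.06 m and y of bottle_1 in the frame of carrier between -0.058 and 0.058 m and z of bottle_1 in the frame of carrier between -0.01 and 0.02 m and angle between each of bottle_1, bottle_2, bottle_3, bottle_4's own z axis and vertical below 0.25 rad and x of bottle_2 in the frame of carrier between -0.06 and 0.06 m and y of bottle_2 in the frame of carrier between -0.058 and 0.058 m and z of bottle_2 in the frame of carrier between -0.01 and 0.02 m and x of bottle_3 in the frame of carrier between -0.06 and 0.06 m and y of bottle_3 in the frame of carrier between -0.058 and 0.058 m and z of bottle_3 in the frame of carrier between -0.01 and 0.02 m and x of bottle_4 in the frame of carrier between -0.06 and 0.06 m and y of bottle_4 in the frame of carrier between -0.058 and 0.058 m and z of bottle_4 in the frame of carrier between -0.01 and 0.02 m and horizontal distance between carrier and nest below 0.008 m and z of carrier in the frame of nest below 0.004 m and angle between carrier's own z axis and vertical below 0.04 rad and angle between the x axis of carrier and the x axis of nest, either way round below 0.08 rad and linear speed of each of carrier, timer_block below 0.02 m/s); the robot touches nothing.
It fails at once if the carrier is tipped by more than 0.35 rad (angle between carrier's own z axis and vertical above 0.35 rad).
It fails at once if a bystander (wash bottle, beaker, tape roll) is moved by more than 3 cm (distance of any of wash_bottle, beaker, tape_roll from where it was at the start of the episode above 0.03 m).
Of bottle_1, bottle_2, bottle_3, bottle_4 only 2 to 4 are there at a start; the rules pass over those that are not, and their reading is None.
At some moment in a run one of carrier, timer_block may be knocked a few centimetres aside while the robot is not near it.
It also fails if it takes over 210 s, if anything falls off the work surface, if the arm or the gripper's body presses on something with over 40 N, if the wrist force passes 120 N, or if a joint passes its speed limit or range.

## Robot

A 6-joint arm with a two-finger parallel gripper is mounted at the origin on a cart in front of the work surface, level with it; the furniture and walls round the work are solid. World frame = base frame: x ahead of the robot, y to its left, z up, the work surface at z = 0. Lengths are in mm, angles in rad, forces in N, time in s.
With the tool pointing down it reaches from about 350 to 975 mm from the base axis. Payload 7.1 kg.
Tool frame: the origin (TCP) lies between the finger pads; the fingertips stand 14 mm ahead of it and the grasp point (between the pads) lies 5 mm behind it; z points along the fingers, y is the line along which they close (so a half turn about z gives the same grasp; the last joint's range is limited). The gripper opens to 88 mm and grips with 3 to 60 N. Pads are 20 mm wide; open, the fingers measure 115 mm over their backs; the gripper's body (75 mm by 178 mm) begins 61 mm behind the grasp point.
Start: joints at [-1.304, 0.423, 1.63, -0, 1.089, -0.019], TCP at [176.221, -599.626, 236.675] pointing down, gripper open.
Joint ranges: [-3, 3], [-0.9, 2.11], [0.09, 2.58], [-1.31, 4.45], [0.11, 2.69], [-2.54, 2.54]. Speed limits (rad/s): [2.39, 2.39, 3.01, 3.14, 3.14, 3.14].

## Interface

Orientations are given as a rotation vector (axis times angle).
In Python, from workcell import ctrl gives the robot as it stands. The module is installed in compiled form; this text tells all that it offers.
- The arm moves only by the tool servo_tool, never from a script. Its argument "plan" is a list of rows, each a list of 3 entries, a list of its own where there are three numbers: the closure, from 0 (fully open) to 1 (shut), then the shift along the world's x, y, z in mm, then the turn about the world's z in degrees. In form: [[hand, [x, y, z], yaw], ...]. A call has 1 to 10 rows; each row is the pose to reach, as a shift and turn from the pose commanded when the call began; what a row does not reach only later rows make up. A row lasts 1/12 s, in which the tool goes at most 41.7 mm and 7.16 degrees, less where a joint would pass 70% of its speed; a pose out of reach is approached as far as the arm can. A call with a gripper value outside its range is refused whole. The fingers move at their own pace and stop on an object; the grip force is fixed at half the most. Time passes only in rows, so rows that repeat a pose let the fingers close. It gives the time, the measured TCP pose, the force, the opening and the grip force at its end, in the units of the state.
- ctrl.get_obs(): the state, without advancing time (a new reading comes with each control period).
- ctrl.get_image(name): name is "scene" or "top"; returns the picture (480x640x3 uint8, blue, green, red); there is no depth.
- ctrl.camera_info(name): a dict with "fovy" (degrees; the focal length in pixels is half the picture's height over the tangent of half this angle, whatever the lens; pixels are square), "cx", "cy" (the principal point, pixels), "rvec" (rotation vector, rad) and "tvec" (3), from world to camera coordinates, as OpenCV has them. Camera axes: x right, y down, z forward; pixel columns grow to the right and rows downward; lengths in mm; the calibration is good to about 2 mm. A picture is of the moment at which its call begins. camera_info takes no time and is no camera call.
- ctrl.close_job(): hands the job in; it is judged then, once.
The state is a dict: "t": time; "qpos": joint angles; "qvel": joint speeds; "joint_torque": joint torques, N m; "ee_pos": TCP position; "orientation": TCP orientation; "ft_force": force on the tool from outside, world axes, zero at the start; "moment": the same for the moment, N m; "width": finger opening in mm; "grasp_force": force on a finger pad.
Only numpy, scipy, OpenCV 4.12 (cv2) and the standard library are available. Lean on these libraries where they do the work, as an engineer would, in place of code of your own. Each camera call takes 0.05 s, during which the arm holds its last target. There are 200 camera calls.

## Working session

There is one attempt and no reset: what is moved stays moved. The work goes in short steps, Python scripts to look and compute and a tool call to move; the robot and the scene stay as the last step left them, time stands still between calls to the robot, and variables do not carry over. Pictures are saved under pics/ and viewed, at most 14 in all, crops included, and the job is handed in when it is done.

Besides the shell and the picture viewer there is one more tool, called as name(argument=value, ...) on one line, values as JSON. servo_tool: Moves the arm, as the interface text tells. Its arguments: {"type":"object","properties":{"plan":{"type":"array"}},"required":["plan"]}

```bash
mkdir -p pics
cat > h.py <<'E'
import numpy as np, cv2
from workcell import ctrl
def cam(n):
    c=ctrl.camera_info(n); f=240/np.tan(np.radians(c["fovy"])/2)
    return np.array([[f,0,c["cx"]],[0,f,c["cy"]],[0,0,1]]),np.array(c["rvec"],float),np.array(c["tvec"],float)
def px(n,P):
    K,r,t=cam(n); return cv2.projectPoints(np.array(P,float).reshape(-1,3),r,t,K,None)[0].reshape(-1,2)
def at_z(n,u,v,z):
    K,r,t=cam(n); R=cv2.Rodrigues(r)[0]; c=-R.T@t
    d=R.T@np.linalg.inv(K)@np.array([u,v,1.]); return c+d*(z-c[2])/d[2]
def snap(n,name,crop=None,s=1):
    im=ctrl.get_image(n); cv2.imwrite(f"pics/{name}_raw.png",im)
    if crop: x,y,w,h=crop; im=im[y:y+h,x:x+w]
    cv2.imwrite(f"pics/{name}.png",cv2.resize(im,None,fx=s,fy=s,interpolation=cv2.INTER_CUBIC))
E
python3 - <<'E'
from h import *
snap("top","t0"); snap("scene","s0")
for n in("top","scene"):
    K,r,t=cam(n); R=cv2.Rodrigues(r)[0]; print(n,K[0,0],-R.T@t, R[2])
print(ctrl.get_obs())
E
```

```text
top 589.0691217216375 [ 282.03366591   -6.60941572 1306.81894112] [ 0.21665603 -0.02038982 -0.97603505]
scene 604.7489112962677 [-344.18719426  582.81025598  832.94258459] [ 0.6800065  -0.4725837  -0.56058523]
{'t': 0.1, 'qpos': array([-1.30403558e+00,  4.23756192e-01,  1.63063372e+00, -2.62783965e-05,
        1.08856892e+00, -1.90130071e-02]), 'qvel': array([-1.52185930e-03, -1.88414966e-03, -2.42044593e-03,  9.08050670e-04,
       -1.13772986e-03,  9.80984785e-05]), 'joint_torque': array([-7.73672091e-04, -5.45613384e+01, -2.74324608e+01,  6.45151455e-02,
        1.87735580e-02, -2.89330535e-05]), 'ee_pos': array([ 176.06869194, -599.17722991,  235.97663045]), 'orientation': array([-3.10823497e+00, -4.47192760e-01,  3.01301045e-04]), 'ft_force': array([ 0.09963852, -0.7937588 , -0.21305722]), 'moment': array([-0.00023717,  0.01398874,  0.0123979 ]), 'grasp_force': 0.0, 'width': 87.76795661888923}
```

View pics/t0.png

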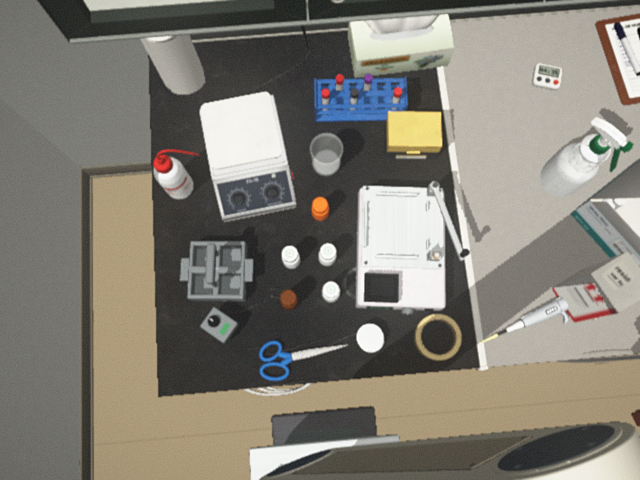

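View pics/s0.png

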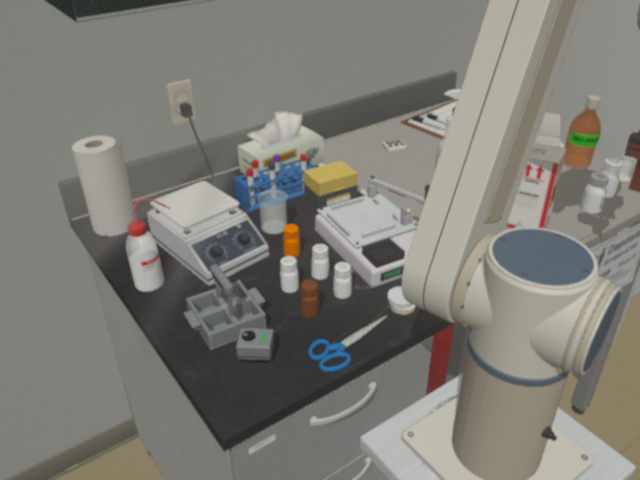

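The top view shows three white capped bottles at about (290,257), (327,254) and (331,292). These fit the description. The look-alikes are orange (320,208), brown (288,298) and a flat white jar or lid (370,338). The carrier is at (217,270), the timer at (218,323), and the shaker around (400,247) with the keeper bar swung out. I'll confirm in enlarged crops.

```bash
python3 - <<'E'
import cv2
im=cv2.imread("pics/t0_raw.png")
for n,(x,y,w,h),s in(("c1",(170,190,190,160),4.2),("c2",(340,170,140,150),4)):
    cv2.imwrite(f"pics/{n}.png",cv2.resize(im[y:y+h,x:x+w],None,fx=s,fy=s,interpolation=cv2.INTER_CUBIC)[:600,:800])
E
python3 - <<'E'
import cv2
im=cv2.imread("pics/t0_raw.png")
im=cv2.resize(im[190:340,170:360],None,fx=4,fy=4,interpolation=cv2.INTER_CUBIC);cv2.imwrite("pics/c1.png",im)
E
```

```text
(no output)
```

View pics/c1.png

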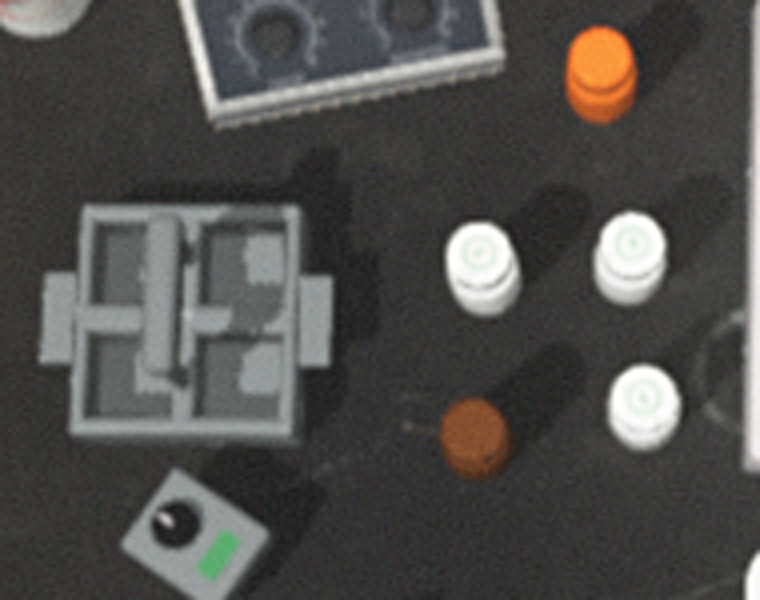

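View pics/c2.png

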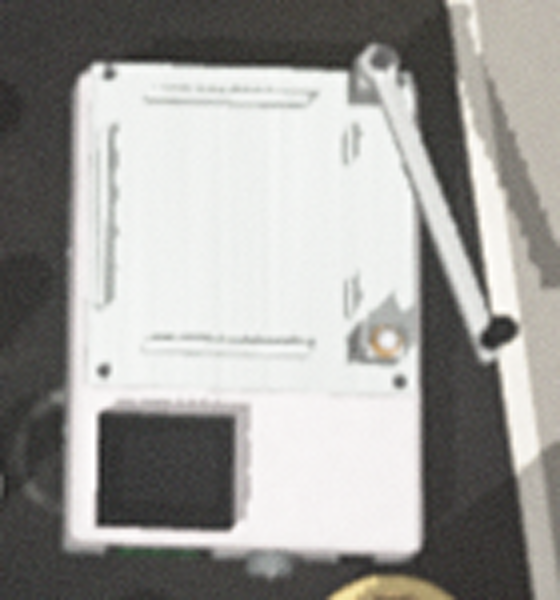

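The crops confirm three white ribbed-cap bottles, with top centres at (290,253), (328.3,250.8) and (331,289.5). The brown and orange ones are left alone. Next I'll compute the poses.

Run:
```python
from h import *
np.set_printoptions(precision=1,suppress=True)
c1=lambda u,v:(170+u/4,190+v/4)
c2=lambda u,v:(340+u/4,170+v/4)
for n,u,v in(("b1",480,252),("b2",633,243),("b3",644,398),("orange",600,60),("brown",473,432)): print(n,at_z("top",*c1(u,v),75))
print("carrier rim z40");[print(at_z("top",*c1(*p),40)) for p in((82,205),(300,207),(298,430),(72,428))]
print("ears z38");[print(at_z("top",*c1(*p),38)) for p in((42,319),(332,321))]
print("handle z118");[print(at_z("top",*c1(*p),118)) for p in((163,213),(158,376))]
print("timer z46");[print(at_z("top",*c1(*p),46)) for p in((175,467),(270,535),(220,604),(122,545))]
print("plat z72");[print(at_z("top",*c2(*p),72)) for p in((85,65),(415,75),(418,395),(82,387))]
print("sock z78");[print(at_z("top",*c2(*p),78)) for p in((98,410),(236,408),(236,527),(98,525))]
h=at_z("top",*c2(378,58),125);k=at_z("top",*c2(500,330),153);print("hinge",h,"knob",k,np.linalg.norm((h-k)[:2]),np.arctan2(*(h-k)[1::-1]))
print("fence z84");[print(at_z("top",*c2(*p),84)) for p in((108,215),(345,200),(230,98),(230,342))]
# socket by threshold
im=cv2.imread("pics/t0_raw.png");g=cv2.cvtColor(im,6)[265:310,358:412]
m=(g<90).astype(np.uint8);n,l,s,c=cv2.connectedComponentsWithStats(m)
i=max(range(1,n),key=lambda i:s[i,4]*(s[i,0]>0));r=cv2.minAreaRect(np.argwhere(l==i)[:,::-1].astype(np.float32));print(s[i],r)
b=cv2.boxPoints(r)+[358,265];[print(at_z("top",*p,78)) for p in b]
```

```text
b1 [545.9  35.9  75. ]
b2 [543.5 -45.9  75. ]
b3 [459.9 -44.1  75. ]
orange [646.5 -37.4  75. ]
brown [449.9  47.   75. ]
carrier rim z40
[599.2 253.8  40. ]
[587.5 134.   40. ]
[464.1 142.6  40. ]
[476.  264.2  40. ]
ears z38
[537.7 278.5  38. ]
[522.5 120.7  38. ]
handle z118
[571.8 196.2 118. ]
[486.8 202.8 118. ]
timer z46
[449.2 208.8  46. ]
[408.5 160.2  46. ]
[374.5 188.6  46. ]
[410.2 238.9  46. ]
plat z72
[ 682.1 -131.5   72. ]
[ 660.4 -311.4   72. ]
[ 483.2 -289.1   72. ]
[ 503.4 -111.3   72. ]
sock z78
[ 489.2 -118.    78. ]
[ 483.8 -190.8   78. ]
[ 421.1 -183.4   78. ]
[ 428.5 -111.6   78. ]
hinge [ 655.1 -280.1  125. ] knob [ 499.2 -315.9  153. ] 160.01155951175568 0.2252493657571905
fence z84
[ 593.2 -133.9   84. ]
[ 590.3 -261.5   84. ]
[ 652.6 -206.7   84. ]
[ 518.4 -190.9   84. ]
[  6   8  34  29 916] ((22.95368194580078, 22.343231201171875), (33.014862060546875, 27.707672119140625), 1.9749339818954468)
[ 429.9 -110.6   78. ]
[ 488.2 -118.8   78. ]
[ 479.6 -188.    78. ]
[ 421.4 -179.2   78. ]
```

Poses so far (x, y in mm):
- **Carrier:** (530,199.5), yaw about −0.09.
- **Nest:** (586,−197), yaw about −0.115.
- **Socket:** (455,−150).
- **Keeper:** about 0.34 rad, which is not open enough, so I'll swing it out first.

servo_tool(plan=[[1,[60,220,60],0],[1,[60,220,60],0],[1,[60,220,60],0],[1,[60,220,60],0],[1,[60,220,60],0],[1,[60,220,60],0],[1,[160,300,60],0],[1,[160,300,60],0],[1,[160,300,60],0],[1,[160,300,60],0]])

```text
t: 0.93
ee_pos: [339.9, -296.0, 296.9]
orientation: [-3.108, -0.454, -0.003]
ft_force: [0.4, -0.3, 0.0]
width: 24.4
grasp_force: 0.0
```

servo_tool(plan=[[1,[154,23,0],0],[1,[154,23,0],0],[1,[154,23,0],0],[1,[154,23,0],0],[1,[154,23,-60],0],[1,[154,23,-100],0],[1,[154,23,-147],0],[1,[154,23,-147],0],[1,[154,23,-147],0],[1,[154,23,-147],0]])

```text
t: 1.77
ee_pos: [489.4, -276.5, 148.7]
orientation: [-3.108, -0.447, 0.004]
ft_force: [0.5, -0.2, 0.2]
width: 0.8
grasp_force: 0.0
```

servo_tool(plan=[[1,[4,-18,0],0],[1,[8,-36,0],0],[1,[15,-56,0],0],[1,[22,-72,0],0],[1,[30,-86,0],0],[1,[40,-102,0],0],[1,[40,-102,0],0],[1,[40,-90,40],0],[1,[30,-70,80],0],[0.45,[10,0,110],7]])

```text
t: 2.6
ee_pos: [512.5, -314.7, 249.0]
orientation: [3.071, 0.631, 0.01]
ft_force: [0.8, -0.0, 0.1]
width: 4.6
grasp_force: 0.0
```

servo_tool(plan=[[0.45,[0,41,0],7],[0.45,[0,82,0],14],[0.45,[0,123,0],21],[0.45,[0,164,0],28],[0.45,[0,200,0],35],[0.45,[0,200,0],42],[0.45,[0,200,0],49],[0.45,[0,200,0],56],[0.45,[0,200,0],61.5],[0.45,[0,200,0],61.5]])

```text
t: 3.43
ee_pos: [510.5, -111.7, 244.9]
orientation: [2.313, 2.123, 0.002]
ft_force: [0.5, 0.3, -0.7]
width: 48.5
grasp_force: 0.0
```

Run:
```python
from h import *
o=ctrl.get_obs();print(o["ee_pos"],o["orientation"],o["width"])
snap("top","t1",(170,170,320,200),2.5)
```

```text
[ 510.53667024 -111.70157645  244.91641393] [2.31281873e+00 2.12284914e+00 2.24095419e-03] 48.52797601358496
```

View pics/t1.png

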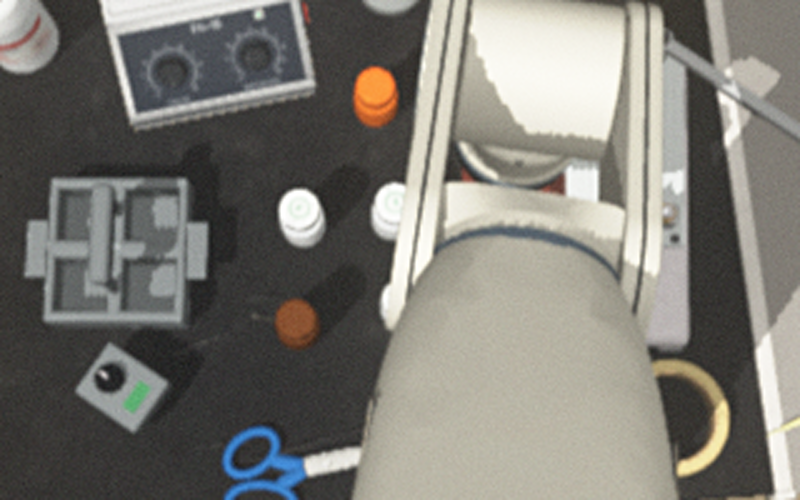

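The keeper now stands well open. It runs from (668,45) to the right edge of the crop, roughly 1 rad, and the bottles, carrier and timer are untouched. Now bottle 2.

servo_tool(plan=[[0.45,[20,36,0],0],[0.45,[33,66,-20],0],[0.45,[33,66,-60],0],[0.45,[33,66,-100],0],[0.45,[33,66,-140],0],[0.45,[33,66,-179],0],[0.45,[33,66,-179],0],[1,[33,66,-179],0],[1,[33,66,-179],0],[1,[33,66,-179],0]])

```text
t: 4.32
ee_pos: [545.6, -46.4, 67.1]
orientation: [2.317, 2.116, 0.005]
ft_force: [0.1, 0.1, -0.8]
width: 32.8
grasp_force: 29.9
```

servo_tool(plan=[[1,[0,0,0],0],[1,[0,0,25],0],[1,[0,0,60],0]])

```text
t: 4.57
ee_pos: [542.1, -45.9, 124.3]
orientation: [-2.317, -2.118, 0.003]
ft_force: [1.2, -0.1, -0.1]
width: 32.9
grasp_force: 29.9
```

servo_tool(plan=[[1,[0,10,35],0],[1,[2,35,65],0],[1,[5,70,85],0],[1,[8,110,90],0],[1,[11,150,90],0],[1,[14,190,90],0],[1,[17,230,90],0],[1,[20,272,90],0],[1,[20,272,90],0],[1,[20,272,90],0]])

```text
t: 5.4
ee_pos: [563.6, 228.1, 215.9]
orientation: [2.314, 2.123, 0.004]
ft_force: [0.3, -0.6, -1.7]
width: 32.9
grasp_force: 29.9
```

Run:
```python
from h import *
o=ctrl.get_obs();print(o["ee_pos"],o["orientation"],o["width"])
```

```text
[563.59881576 228.13725086 215.92981712] [2.31414466 2.12305254 0.00420506] 32.88484362052423
```

servo_tool(plan=[[1,[0,-1,-40],0],[1,[0,-1,-75],0],[1,[0,-1,-95],0],[1,[0,-1,-105],0],[1,[0,-1,-112],0],[1,[0,-1,-119],0],[1,[0,-1,-119],0]])

```text
t: 5.98
ee_pos: [563.8, 224.4, 95.2]
orientation: [2.319, 2.119, 0.0]
ft_force: [-0.7, -0.3, -0.3]
width: 33.0
grasp_force: 29.9
```

servo_tool(plan=[[1,[0,0,-8],0],[1,[0,0,-16],0],[1,[0,0,-22],0],[1,[0,0,-23],0],[1,[0,0,-23],0],[0.45,[0,0,-23],0],[0.45,[0,0,-23],0],[0.45,[0,0,-23],0],[0.45,[0,0,10],0],[0.45,[0,0,45],0]])

```text
t: 6.82
ee_pos: [561.8, 224.4, 138.8]
orientation: [-2.317, -2.119, 0.008]
ft_force: [0.8, 0.8, 0.3]
width: 48.2
grasp_force: 0.0
```

servo_tool(plan=[[0.45,[0,0,40],0],[0.45,[0,-30,60],0],[0.45,[-5,-70,70],0],[0.45,[-8,-110,70],0],[0.45,[-12,-150,70],0],[0.45,[-17,-189,70],0],[0.45,[-17,-189,70],0],[0.45,[-17,-189,70],0]])

```text
t: 7.48
ee_pos: [546.4, 34.2, 210.6]
orientation: [2.322, 2.115, 0.001]
ft_force: [0.2, -0.3, 0.8]
width: 48.2
grasp_force: 0.0
```

Run:
```python
from h import *
o=ctrl.get_obs();print(o["ee_pos"],o["orientation"],o["width"])
snap("scene","s1",(130,190,300,200),2.6)
```

```text
[546.44102306  34.24177112 210.59248028] [2.32225661e+00 2.11528855e+00 1.03077690e-03] 48.218589855133345
```

View pics/s1.png

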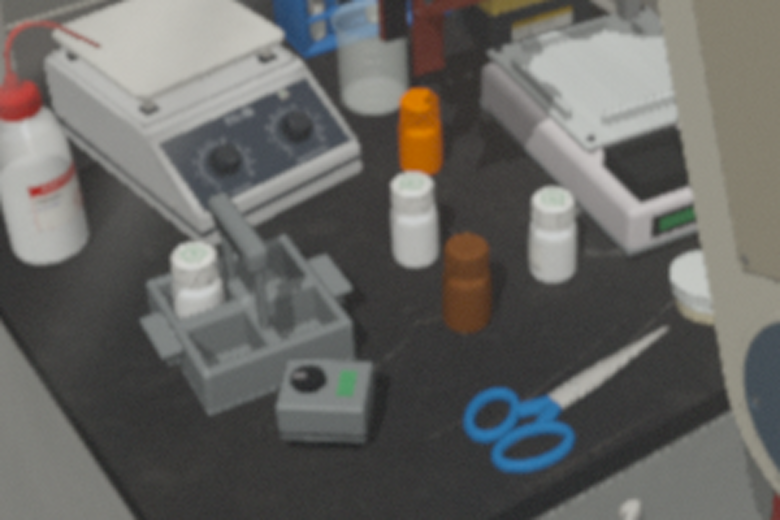

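The scene view shows bottle 2 upright in the rear-left cell at crop (195,275), with the others in place. Bottle 1 is next.

servo_tool(plan=[[0.45,[0,1,-40],0],[0.45,[0,1,-80],0],[0.45,[0,1,-115],0],[0.45,[0,1,-144],0],[0.45,[0,1,-144],0],[1,[0,1,-144],0],[1,[0,1,-144],0],[1,[0,1,-144],0],[1,[0,1,-144],0],[1,[0,1,-120],0]])

```text
t: 8.37
ee_pos: [544.8, 37.0, 88.8]
orientation: [-2.317, -2.118, 0.005]
ft_force: [-0.4, -0.2, -1.3]
width: 32.7
grasp_force: 29.7
```

servo_tool(plan=[[1,[0,5,35],0],[1,[2,25,65],0],[1,[4,60,65],0],[1,[8,100,65],0],[1,[12,131,65],0],[1,[12,131,65],0],[1,[12,131,40],0],[1,[12,131,40],0]])

```text
t: 9.03
ee_pos: [556.9, 167.8, 128.5]
orientation: [-2.316, -2.121, 0.004]
ft_force: [-1.1, -0.2, -1.1]
width: 32.6
grasp_force: 30.1
```

servo_tool(plan=[[1,[0,0,-15],0],[1,[0,0,-25],0],[1,[0,0,-34],0],[1,[0,0,-34],0]])

```text
t: 9.37
ee_pos: [560.7, 169.1, 98.7]
orientation: [2.32, 2.117, 0.008]
ft_force: [-1.1, 5.9, 13.8]
width: 33.2
grasp_force: 30.1
```

servo_tool(plan=[[1,[0,0,-8],0],[1,[0,0,-16],0],[1,[0,0,-22],0],[1,[0,0,-23],0],[1,[0,0,-23],0],[0.45,[0,0,-23],0],[0.45,[0,0,-23],0],[0.45,[0,0,-23],0],[0.45,[0,0,10],0],[0.45,[0,0,45],0]])

```text
t: 10.2
ee_pos: [556.2, 167.0, 139.1]
orientation: [-2.316, -2.118, 0.01]
ft_force: [0.5, 0.3, 0.1]
width: 48.0
grasp_force: 0.0
```

servo_tool(plan=[[0.45,[0,0,40],0],[0.45,[-10,-30,60],0],[0.45,[-28,-65,70],0],[0.45,[-47,-100,70],0],[0.45,[-66,-135,70],0],[0.45,[-80,-172,70],0],[0.45,[-97,-211,70],0],[0.45,[-97,-211,70],0],[0.45,[-97,-211,70],0]])

```text
t: 10.95
ee_pos: [460.5, -44.8, 211.0]
orientation: [-2.323, -2.114, 0.001]
ft_force: [1.0, 0.5, 0.3]
width: 48.3
grasp_force: 0.0
```

Placing that bottle met a contact of about 14 N, so I'll look before going on.

Run:
```python
from h import *
snap("scene","s2",(130,230,200,130),2); snap("top","t2",(170,220,130,130),2)
a=cv2.imread("pics/s2_raw.png")[225:375,155:305];b=cv2.imread("pics/t2_raw.png")[215:345,170:300]
cv2.imwrite("pics/m2.png",np.hstack([cv2.resize(a,(400,400),interpolation=2),cv2.resize(b,(400,400),interpolation=2)]))
```

```text
(no output)
```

View pics/m2.png

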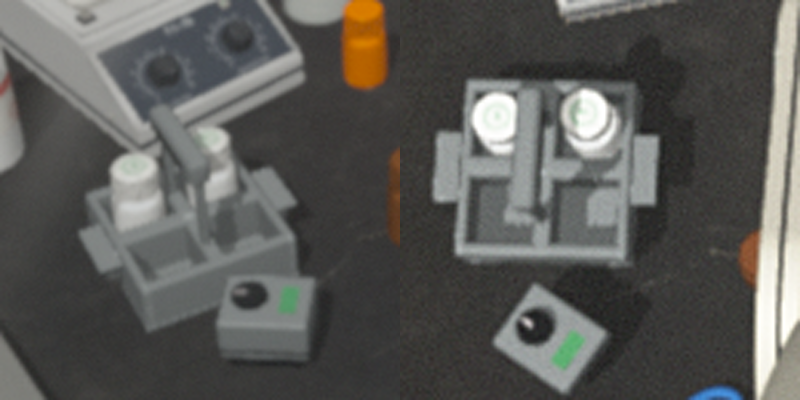

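```bash
cat >> h.py <<'E'
def tri(pt,ps):
    Ps=[]
    for n in("top","scene"):
        K,r,t=cam(n);Ps.append(K@np.hstack([cv2.Rodrigues(r)[0],t.reshape(3,1)]))
    X=cv2.triangulatePoints(Ps[0],Ps[1],np.array(pt,float).reshape(2,1),np.array(ps,float).reshape(2,1));return (X[:3]/X[3]).ravel()
E
python3 - <<'E'
from h import *
np.set_printoptions(precision=1,suppress=True)
T=lambda u,v:((u-400)/3.077+170,v/3.077+215); S=lambda u,v:(u/2.667+155,v/2.667+225)
print(tri(T(498,117),S(135,165)),tri(T(588,109),S(207,138)))
for n,P in(("b2",(563.5,226,79)),("b1",(558,167,79))): print(n,(px("top",P)-[170,215])*3.077+[400,0],(px("scene",P)-[155,225])*2.667)
# high res crop
a=cv2.imread("pics/s2_raw.png")[260:320,180:270];b=cv2.imread("pics/t2_raw.png")[235:275,185:245]
cv2.imwrite("pics/m3.png",np.vstack([cv2.resize(a,(450,300),interpolation=2),cv2.resize(b,(450,300),interpolation=2)]))
E
```

```text
[562.4 223.7  77.9] [563.5 162.   74.6]
b2 [[493.1 114.7]] [[132.6 164.5]]
b1 [[578.7 115.1]] [[205.6 139.7]]
```

View pics/m3.png

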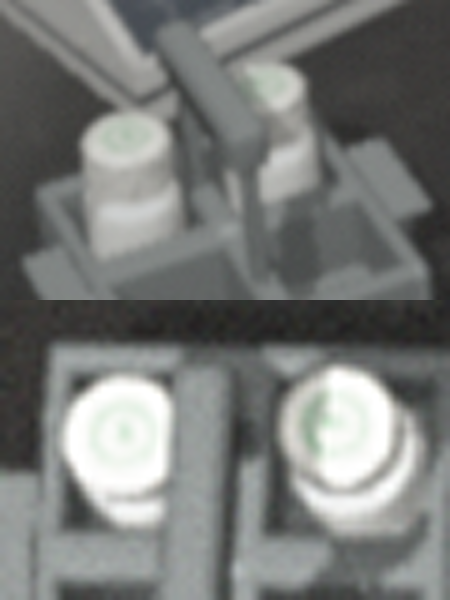

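Run:
```python
from h import *
np.set_printoptions(precision=1,suppress=True)
print("cap tops",at_z("top",230,251.6,79),at_z("top",201,252.7,79))
a=np.linspace(0,6.28,60)
def sil(c,axis,z0=4):
    ax=np.array(axis,float);ax/=np.linalg.norm(ax);u=np.cross(ax,[0,1,0]);u/=np.linalg.norm(u);w=np.cross(ax,u)
    out=[]
    for r,h in((19.5,0),(19.5,50),(16.5,53),(16.5,75)):
        P=np.array([*c,z0])+ax*h+r*(np.outer(np.cos(a),u)+np.outer(np.sin(a),w)); out.append(px("top",P))
    cap=np.vstack(out[2:]);b=np.vstack(out[:2]);return np.r_[out[3].min(0),out[3].max(0)],np.r_[b.min(0),b.max(0)]
for c,ax in(((563,224),(0,0,1)),((558,167),(0,0,1)),((558,160),(.05,0.05,1)),((555,160),(.12,.1,1))): print(c,ax,*sil(c,ax))
# measured: hi-res edges by mask
b=cv2.imread("pics/t2_raw.png")[235:275,185:250].astype(int)
g=b.min(2)
for y in range(6,36,2): print(y+235,' '.join('%3d'%v for v in g[y,34:64]))
```

```text
cap tops [559.4 162.9  79. ] [562.5 224.5  79. ]
(563, 224) (0, 0, 1) [193.5 244.9 209.  260. ] [194.5 246.1 216.5 267.8]
(558, 167) (0, 0, 1) [220.3 244.8 235.8 260. ] [220.9 246.  241.9 267.8]
(558, 160) (0.05, 0.05, 1) [221.9 243.1 237.2 258.1] [223.  244.8 244.9 267.4]
(555, 160) (0.12, 0.1, 1) [220.2 242.5 235.4 257.2] [222.  245.  244.9 268.6]
241  74 107 113 117 112 109 107 109  97  86  87  81  75  76  78  78  74  66  70  63  67  66  65  64  61  62  63  49  36  43
243 102 114 134 157 166 160 150 131 120 114 131 133 124 110 103 102  97  96 105 103 105 109 101 108  98 106 101  74  49  40
245 103  97  87  88 103 113 126 161 180 217 255 255 250 243 234 181 124  79  76  74  77  82  84  78  94  96  97  84  60  50
247 101  98  77  76 120 169 192 195 181 195 238 238 240 244 252 253 242 174  85  58  61  63  57  66  82  96  97  73  63  59
249  98  96  79 123 187 195 176 155 165 208 245 245 244 236 235 251 255 249 185 143 107  93  80  78  91 102  94  69  60  57
251  91  88  85 146 198 191 159 156 185 203 223 231 243 243 235 245 253 252 195 158 184 136  99  79  92 104  97  75  64  48
253 
[... 411 characters left out ...]
 220 230 230 196 162 163 205 241 247 214 159 136 133 143 154 138 106 125 133 129
261 141 106  71  68  81 109 170 230 238 234 231 232 233 233 237 239 242 230 187 150 135 140 150 152 150 128 107 144 152 158
263 141  88  67  70  87 103 103 136 175 200 219 229 224 219 207 199 180 161 153 149 140 131 121 138 152 129 105 151 159 159
265 132  85  72  73  85  95  92  88 103 126 162 182 184 183 178 171 166 159 164 160 126 106 103 142 151 124 108 148 156 158
267 147 141 142 142 137 139 138 137 132 128 102 102 103 107 101 100 102  98 102 100  95 106 132 152 146 114 111 147 157 151
269 155 151 151 156 155 151 154 154 154 137 113  96 102 103  98 102 100  96 100 103 120 146 155 160 148 123 111 147 156 155
```

Run:
```python
from h import *
a,b=[cv2.cvtColor(cv2.imread(f"pics/{n}_raw.png"),6).astype(np.float32) for n in("t0","t2")]
for s in((slice(262,306),slice(178,216)),(slice(262,300),slice(222,262)),(slice(236,306),slice(176,260))):
    x,y=a[s],b[s]; print(cv2.phaseCorrelate(x,y,cv2.createHanningWindow(x.shape[::-1],cv2.CV_32F)))
s=(slice(300,350),slice(195,245));print(cv2.phaseCorrelate(a[s],b[s]))
```

```text
((0.4769470807859335, 0.079471354315654), 1.0725900625520282)
((0.4971765120130378, 0.015511277081120767), 0.8956334203481674)
((0.5091960386811891, 0.0626014681796292), 0.5472543357331076)
((0.06480444420267162, 0.030593627970880277), 1.0643647890090941)
```

Bottle 1 sits upright in its cell, with the cap seen at (559,163), which matches an upright model. The carrier only shifted about 1 mm. Now bottle 3.

servo_tool(plan=[[0.45,[0,0,-40],0],[0.45,[0,0,-80],0],[0.45,[0,0,-115],0],[0.45,[0,0,-144],0],[0.45,[0,0,-144],0],[1,[0,0,-144],0],[1,[0,0,-144],0],[1,[0,0,-144],0],[1,[0,0,-144],0],[1,[0,0,-120],0]])

```text
t: 11.88
ee_pos: [460.1, -42.7, 90.1]
orientation: [-2.317, -2.118, 0.003]
ft_force: [-0.8, -0.2, -0.9]
width: 32.9
grasp_force: 30.0
```

servo_tool(plan=[[1,[0,5,35],0],[1,[4,30,65],0],[1,[10,70,65],0],[1,[17,110,65],0],[1,[24,150,65],0],[1,[31,185,65],0],[1,[37,215,65],0],[1,[37,215,65],0],[1,[37,215,55],0],[1,[37,215,55],0]])

```text
t: 12.72
ee_pos: [497.5, 171.3, 145.3]
orientation: [-2.318, -2.12, 0.002]
ft_force: [-0.5, -1.0, -0.7]
width: 32.5
grasp_force: 30.0
```

Run:
```python
from h import *
snap("top","t3"); o=ctrl.get_obs();print(o["ee_pos"],o["width"])
```

```text
[497.37103193 170.81386677 145.50545252] 32.75866821387747
```

servo_tool(plan=[[1,[0,0,-20],0],[1,[0,0,-32],0],[1,[0,0,-40],0],[1,[0,0,-46],0],[1,[0,0,-51],0],[1,[0,0,-51],0]])

```text
t: 13.27
ee_pos: [500.5, 173.0, 97.9]
orientation: [2.321, 2.117, 0.009]
ft_force: [-5.1, 6.4, 23.1]
width: 32.8
grasp_force: 30.2
```

servo_tool(plan=[[1,[0,0,12],0],[1,[0,0,12],0],[1,[-3,3,12],0],[1,[-3,3,12],0],[1,[-3,3,12],0]])

```text
t: 13.68
ee_pos: [494.8, 174.4, 106.6]
orientation: [-2.319, -2.119, 0.002]
ft_force: [0.1, -1.1, 0.1]
width: 32.8
grasp_force: 29.5
```

Run:
```python
from h import *
o=ctrl.get_obs();print(o["ee_pos"],o["width"],o["ft_force"])
snap("scene","s4");snap("top","t4")
a=cv2.imread("pics/s4_raw.png")[235:355,165:285];b=cv2.imread("pics/t4_raw.png")[225:345,170:290]
cv2.imwrite("pics/m4.png",np.hstack([cv2.resize(a,(400,400),interpolation=2),cv2.resize(b,(400,400),interpolation=2)]))
```

```text
[494.81739813 174.41869351 106.55609359] 32.80131007806565 [ 0.11470101 -1.11532114  0.05647175]
```

View pics/m4.png

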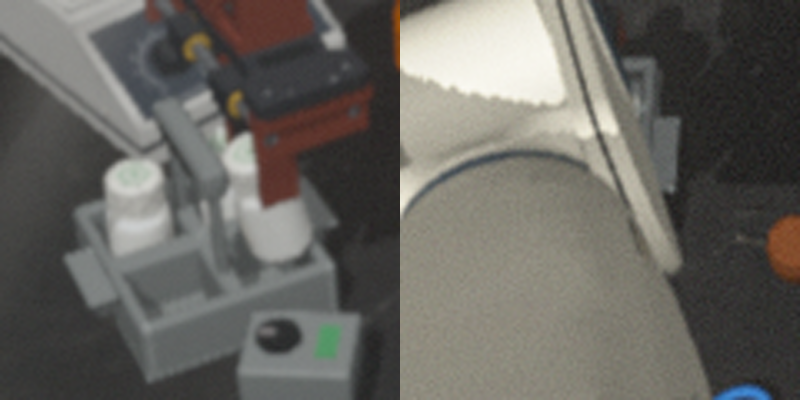

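servo_tool(plan=[[1,[0,0,-4],0],[1,[0,0,-8],0],[1,[0,0,-12],0],[1,[0,0,-14],0],[1,[0,0,-14],0]])

```text
t: 14.2
ee_pos: [495.3, 175.4, 95.6]
orientation: [-2.318, -2.119, 0.0]
ft_force: [-12.2, -3.0, 39.2]
width: 33.0
grasp_force: 32.1
```

servo_tool(plan=[[1,[0,0,10],0],[1,[0,0,25],0],[1,[0,0,25],0],[1,[0,0,25],0]])

```text
t: 14.53
ee_pos: [496.0, 175.4, 118.1]
orientation: [2.318, 2.12, 0.002]
ft_force: [0.4, 0.4, -1.3]
width: 33.0
grasp_force: 30.6
```

```bash
cat >> h.py <<'E'
def carrier_lines(cx,cy,yaw,z0=0):
    R=np.array([[np.cos(yaw),-np.sin(yaw)],[np.sin(yaw),np.cos(yaw)]])
    def q(x0,x1,y0,y1,z): return np.c_[np.array([[x0,y0],[x1,y0],[x1,y1],[x0,y1],[x0,y0]])@R.T+[cx,cy],np.full(5,z+z0)]
    L=[q(-64,64,-61,61,40),q(-42,42,-9,9,118),q(-25,25,61,79,38),q(-25,25,-79,-61,38)]
    for x in(-31,31):
        for y in(-29.5,29.5): L.append(q(x-23,x+23,y-23,y+23,40))
    return L
def bottle_lines(x,y,z):
    a=np.linspace(0,2*np.pi,40); return [np.c_[x+r*np.cos(a),y+r*np.sin(a),np.full(40,z+h)] for r,h in((19.5,0),(19.5,50),(16.5,53),(16.5,75))]
def overlay(im,n,lines,crop,s,col=(0,0,255)):
    x,y,w,h=crop
    if im.shape[0]==480: im=cv2.resize(im[y:y+h,x:x+w],None,fx=s,fy=s,interpolation=2)
    for l in lines: cv2.polylines(im,[np.round(((px(n,l)-[x,y])+.5)*s).astype(int)],False,col,1)
    return im
E
python3 - <<'E'
from h import *
o=ctrl.get_obs();p=o["ee_pos"];print(p,o["width"],o["ft_force"],o["orientation"])
snap("scene","s5");c=(165,225,125,115)
im=overlay(cv2.imread("pics/s5_raw.png"),"scene",carrier_lines(530,198.3,-.09),c,5)
im=overlay(im,"scene",bottle_lines(p[0],p[1],p[2]-66.5)+bottle_lines(562.5,224.4,4)+bottle_lines(559,164,4),c,5,(0,255,0))
cv2.imwrite("pics/m5.png",im)
E
```

```text
[496.03623787 175.36463135 118.08774456] 33.0160062581333 [ 0.43336999  0.41328183 -1.29890893] [2.31822041 2.11960169 0.00247835]
```

View pics/m5.png

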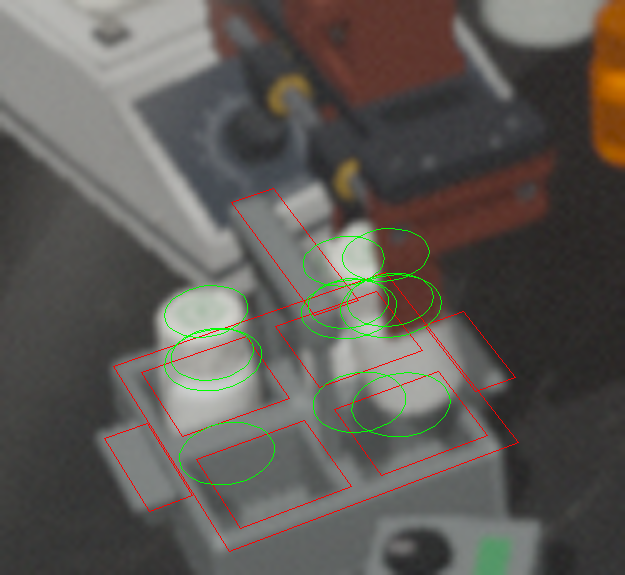

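Bottle 3 meets resistance and seems to have slipped in the grip. I'll take it away from the carrier and look at both.

servo_tool(plan=[[1,[0,0,40],0],[1,[-5,-30,60],0],[1,[-10,-70,60],0],[1,[-16,-110,60],0],[1,[-22,-150,60],0],[1,[-28,-190,60],0],[1,[-36,-215,60],0],[1,[-36,-215,40],0],[1,[-36,-215,5],0],[1,[-36,-215,5],0]])

```text
t: 15.42
ee_pos: [455.7, -40.3, 118.1]
orientation: [-2.315, -2.113, 0.009]
ft_force: [-1.7, 0.3, -1.2]
width: 32.8
grasp_force: 30.6
```

Run:
```python
from h import *
o=ctrl.get_obs();p=o["ee_pos"];print(p,o["width"],o["ft_force"])
snap("scene","s6");snap("top","t6")
s=cv2.imread("pics/s6_raw.png");c=(165,225,100,120)
q=px("scene",p)[0];print(q)
A=overlay(s,"scene",carrier_lines(530,198.3,-.09)[:1]+bottle_lines(562.5,224.4,4)+bottle_lines(559,164,4),c,4,(0,255,0))
x,y=int(q[0])-50,int(q[1])-60;B=overlay(s,"scene",bottle_lines(p[0],p[1],p[2]-66.5),(x,y,100,120),4,(0,255,0))
cv2.imwrite("pics/m6.png",np.hstack([A,B]))
```

```text
[455.69106049 -40.2549933  118.06648343] 32.75646836106188 [-1.74611937  0.34076653 -1.18965993]
[343.75387096 250.51737528]
```

View pics/m6.png

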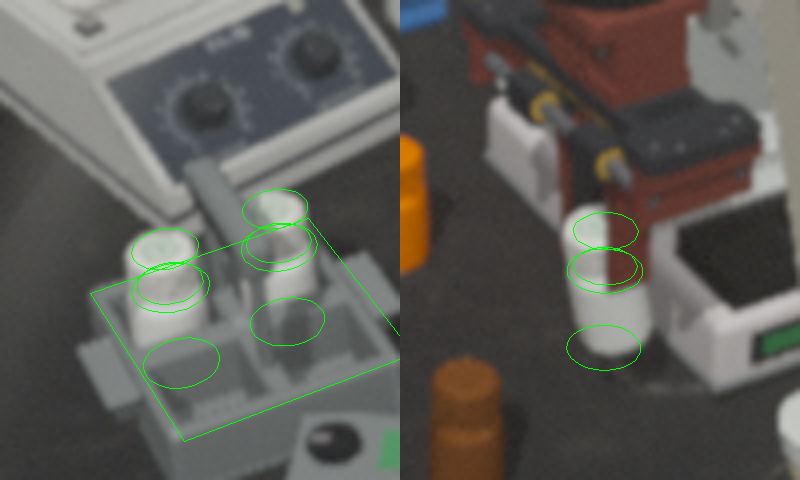

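Bottle 1 is well seated. Held bottle 3 is tilted about 10° about the finger axis, with its bottom toward −y. I'll set it down to straighten it, and refine the carrier pose with an edge fit in both views.

```bash
cat >> h.py <<'E'
from scipy.optimize import differential_evolution
def fit(model,x0,rng,imgs,sig=1.2):
    G={}
    for n,f in imgs.items():
        g=cv2.GaussianBlur(cv2.cvtColor(cv2.imread(f),6).astype(np.float32),(0,0),sig)
        G[n]=np.minimum(np.hypot(cv2.Sobel(g,5,1,0),cv2.Sobel(g,5,0,1)),120)
    def dens(l): 
        t=np.linspace(0,1,25)[:,None]; return np.vstack([a+(b-a)*t for a,b in zip(l[:-1],l[1:])])
    def cost(v):
        P=np.vstack([dens(l) for l in model(*v)]); s=0
        for n in G:
            p=px(n,P).astype(np.float32); s+=cv2.remap(G[n],p[None,:,0],p[None,:,1],1).mean()
        return -s
    r=differential_evolution(cost,[(a-b,a+b) for a,b in zip(x0,rng)],seed=1,popsize=12,maxiter=60,tol=1e-6)
    return r.x,r.fun,cost(x0)
E
python3 - <<'E'
from h import *
np.set_printoptions(precision=3,suppress=True)
m=lambda x,y,a:[l for i,l in enumerate(carrier_lines(x,y,a)) if i!=1]
for d in({"top":"pics/t6_raw.png"},{"scene":"pics/s6_raw.png"},{"top":"pics/t6_raw.png","scene":"pics/s6_raw.png"},{"top":"pics/t0_raw.png","scene":"pics/s0_raw.png"}): print(*fit(m,[530,198.3,-.09],[10,10,.1],d))
E
```

```text
[530.719 201.437  -0.121] -100.10208892822266 -92.75982Traceback (most recent call last):
  File "<stdin>", line 4, in <module>
  File "h.py", line 47, in fit
    r=differential_evolution(cost,[(a-b,a+b) for a,b in zip(x0,rng)],seed=1,popsize=12,maxiter=60,tol=1e-6)
    return fun(*args, **kwargs)
    ret = solver.solve()
    next(self)
    ~~~~^^^^^^
    energy = self.func(parameters)
    return self.f(x, *self.args)
           ~~~~~~^^^^^^^^^^^^^^^
  File "h.py", line 45, in cost
    p=px(n,P).astype(np.float32); s+=cv2.remap(G[n],p[None,:,0],p[None,:,1],1).mean()
      ~~^^^^^
  File "h.py", line 7, in px
    K,r,t=cam(n); return cv2.projectPoints(np.array(P,float).reshape(-1,3),r,t,K,None)[0].reshape(-1,2)
          ~~~^^^
  File "h.py", line 4, in cam
    c=ctrl.camera_info(n); f=240/np.tan(np.radians(c["fovy"])/2)
ValueError: time passes only in moves, steps and waits
```

servo_tool(plan=[[1,[0,0,-25],0],[1,[0,0,-38],0],[1,[0,0,-42],0],[1,[0,0,-46],0],[1,[0,0,-50],0],[1,[0,0,-50],0]])

```text
t: 16.02
ee_pos: [460.0, -39.9, 73.5]
orientation: [2.318, 2.12, 0.001]
ft_force: [-0.3, 0.9, -0.3]
width: 33.2
grasp_force: 30.6
```

servo_tool(plan=[[1,[0,0,0],0],[1,[0,0,-2],0],[1,[0,0,-4],0],[1,[0,0,-4],0]])

```text
t: 16.35
ee_pos: [459.5, -40.0, 69.0]
orientation: [-2.319, -2.12, -0.0]
ft_force: [0.2, 0.7, -1.5]
width: 32.9
grasp_force: 30.6
```

```bash
python3 - <<'E'
s=open("h.py").read()
s=s.replace("def cam(n):","import functools\n@functools.lru_cache(None)\ndef cam(n):")
open("h.py","w").write(s)
E
python3 - <<'E'
from h import *
np.set_printoptions(precision=3,suppress=True)
m=lambda x,y,a:[l for i,l in enumerate(carrier_lines(x,y,a)) if i!=1]
for d in({"scene":"pics/s6_raw.png"},{"top":"pics/t6_raw.png","scene":"pics/s6_raw.png"},{"top":"pics/t0_raw.png"}): print(*fit(m,[530,200,-.1],[10,10,.1],d))
o=ctrl.get_obs();print(o["ee_pos"],o["ft_force"])
E
```

```text
[530.679 202.046  -0.132] -69.89089965820312 -64.174484
[530.897 201.732  -0.127] -169.6456298828125 -161.48712
[531.281 202.15   -0.089] -98.56011199951172 -92.767075
[459.477 -40.02   69.043] [ 0.16   0.688 -1.523]
```

servo_tool(plan=[[1,[0,0,-2],0],[1,[0,0,-4],0],[1,[0,0,-4],0]])

```text
t: 16.6
ee_pos: [459.3, -40.0, 64.7]
orientation: [-2.318, -2.12, 0.001]
ft_force: [0.4, -0.7, -1.0]
width: 33.0
grasp_force: 30.6
```

servo_tool(plan=[[1,[0,0,-2],0],[1,[0,0,-4],0],[1,[0,0,-4],0]])

```text
t: 16.85
ee_pos: [459.8, -40.1, 61.8]
orientation: [2.318, 2.12, 0.0]
ft_force: [-3.3, -0.8, 15.6]
width: 32.6
grasp_force: 31.4
```

servo_tool(plan=[[0.45,[0,0,0],0],[0.45,[0,0,0],0],[0.45,[0,0,0],0],[0.45,[0,0,30],0],[0.45,[0,0,70],0],[0.45,[0,20,110],-2.4],[0.45,[0,60,130],-2.4],[0.45,[0,100,130],-2.4],[0.45,[0,140,130],-2.4],[0.45,[0,140,130],-2.4]])

```text
t: 17.68
ee_pos: [459.9, 105.3, 192.0]
orientation: [2.358, 2.076, 0.005]
ft_force: [-0.3, -0.2, -0.2]
width: 48.4
grasp_force: 0.0
```

Run:
```python
from h import *
np.set_printoptions(precision=3,suppress=True)
o=ctrl.get_obs();print(o["ee_pos"],o["orientation"],o["width"])
snap("top","t7");snap("scene","s7")
for b in((545.9,35.9),(543.5,-45.9),(459.9,-44.1)):
    print(fit(lambda x,y:[bottle_lines(x,y,0)[3]],b,[8,8],{"top":"pics/t0_raw.png"})[0])
im={"top":"pics/t7_raw.png","scene":"pics/s7_raw.png"}
for n in im: print(n,fit(lambda x,y:[bottle_lines(x,y,0)[i] for i in(3,)],(460,-42),[12,12],{n:im[n]}))
```

```text
[459.943 105.277 191.99 ] [2.358 2.076 0.005] 48.41760748619172
[547.007  37.921]
[544.668 -44.775]
[457.438 -42.311]
top (array([453.389, -46.891]), np.float64(-119.59139251708984), np.float32(-84.75811))
scene (array([454.101, -43.291]), np.float64(-112.63765716552734), np.float32(-96.296776))
```

Run:
```python
from h import *
np.set_printoptions(precision=1,suppress=True)
def blob(f,n,u,v):
    im=cv2.imread(f).astype(int);m=((im.min(2)>150)).astype(np.uint8);k,l,s,c=cv2.connectedComponentsWithStats(m)
    i=min([i for i in range(1,k) if 40<s[i,4]<3000],key=lambda i:np.hypot(*(c[i]-[u,v])));return s[i],c[i]
q=lambda n,x,y,z:px(n,(x,y,z))[0]
for n,k in(("top","t"),("scene","s")):
    print(n,"before",blob(f"pics/{k}0_raw.png",n,*q(n,458.5,-43,45)),"now",blob(f"pics/{k}7_raw.png",n,*q(n,454,-45,45)), "other",blob(f"pics/{k}0_raw.png",n,*q(n,544.5,-45,45)))
im={"top":"pics/t7_raw.png","scene":"pics/s7_raw.png"}
def tilted(x,y,tx,ty):
    out=[]
    for l in bottle_lines(0,0,0):
        R=cv2.Rodrigues(np.array([tx,ty,0.]))[0]; out.append(l@R.T+[x,y,0])
    return [out[3],out[0]]
print(fit(tilted,(456,-44,0,0),[8,8,.2,.2],im))
```

```text
top before (array([322, 281,  18,  21, 283], dtype=int32), array([330.4, 291.2])) now (array([325, 283,  17,  20, 271], dtype=int32), array([332.8, 292.7])) other (array([319, 243,  17,  22, 306], dtype=int32), array([327. , 253.8]))
scene before (array([335, 262,  16,  36, 496], dtype=int32), array([342.3, 279.2])) now (array([337, 262,  17,  36, 509], dtype=int32), array([344.9, 279.1])) other (array([313, 244,  15,  35, 456], dtype=int32), array([319.6, 261. ]))
(array([464. , -52. ,  -0.1,  -0.1]), np.float64(-222.02749633789062), np.float32(-187.3787))
```

Bottle 3 stands upright again at about (455.5,−46.5). The refined carrier pose is (530.9,201.7), yaw −0.127. Regrasping.

servo_tool(plan=[[0.45,[-2,-40,0],0],[0.45,[-3,-80,0],0],[0.45,[-4,-120,0],0],[0.45,[-4,-152,0],0],[0.45,[-4,-152,-40],0],[0.45,[-4,-152,-80],0],[0.45,[-4,-152,-105],0],[0.45,[-4,-152,-125],0],[0.45,[-4,-152,-125],0],[0.45,[-4,-152,-125],0]])

```text
t: 18.62
ee_pos: [454.2, -53.0, 65.2]
orientation: [-2.362, -2.067, 0.004]
ft_force: [0.3, 0.3, 0.8]
width: 48.2
grasp_force: 0.0
```

servo_tool(plan=[[1,[0,0,0],0],[1,[0,0,0],0],[1,[0,0,0],0],[1,[0,0,0],0],[1,[0,0,30],0],[1,[0,0,60],0],[1,[0,0,90],0],[1,[0,0,90],0]])

```text
t: 19.28
ee_pos: [458.7, -52.3, 161.2]
orientation: [2.357, 2.067, 0.009]
ft_force: [2.1, -0.2, -1.2]
width: 32.9
grasp_force: 30.0
```

servo_tool(plan=[[1,[0,0,-40],0],[1,[0,0,-75],0],[1,[0,0,-89],0],[1,[0,0,-89.5],0],[0.45,[0,0,-89.5],0],[0.45,[0,0,-89.5],0],[0.45,[0,0,-89.5],0],[0.45,[0,3,-89.5],0],[0.45,[0,6,-89.5],0],[0.45,[0,6,-89.5],0]])

```text
t: 20.12
ee_pos: [455.7, -45.5, 67.0]
orientation: [2.362, 2.071, 0.001]
ft_force: [0.2, 0.0, -0.6]
width: 48.3
grasp_force: 0.0
```

servo_tool(plan=[[0.45,[0,0,0],0],[1,[0,0,0],0],[1,[0,0,0],0],[1,[0,0,0],0],[1,[0,0,0],0],[1,[0,0,20],0],[1,[0,0,40],0],[1,[0,0,60],0],[1,[0,0,60],0],[1,[0,0,60],0]])

```text
t: 20.95
ee_pos: [456.1, -46.1, 127.1]
orientation: [2.361, 2.07, 0.002]
ft_force: [0.4, -0.6, -0.9]
width: 32.6
grasp_force: 30.0
```

Run:
```python
from h import *
np.set_printoptions(precision=1,suppress=True)
snap("scene","s8");o=ctrl.get_obs();p=o["ee_pos"];print(p,o["width"],o["ft_force"])
# held bottle lower body fit: bottom circle front
def body(x,y,z):
    b=bottle_lines(x,y,z); return [b[0][:],b[1]]
im=cv2.imread("pics/s8_raw.png")
x,y=np.round(px("scene",(p[0],p[1],p[2]-66.5+35))[0]).astype(int);print(x,y)
A=overlay(im,"scene",bottle_lines(p[0],p[1],p[2]-66.5),(x-35,y-40,70,80),7,(0,255,0));cv2.imwrite("pics/m8.png",A)
g=im.min(2)[y:y+36,x-20:x+20]
for r in range(0,36,4): print(y+r,*g[r])
print(px("scene",bottle_lines(p[0],p[1],p[2]-66.5)[0]).min(0),px("scene",bottle_lines(p[0],p[1],p[2]-66.5)[0]).max(0))
```

```text
[455.4 -46.  126.4] 32.94998708994313 [ 0.4  0.1 -1.4]
346 259
259 57 54 56 58 54 56 55 54 57 56 82 121 146 160 170 179 186 191 193 188 172 163 167 179 182 175 172 163 149 126 109 105 108 112 119 124 131 136 138 134
263 52 54 54 56 56 52 55 54 55 60 84 125 146 158 161 167 169 171 174 174 173 173 173 172 170 169 163 159 145 122 106 102 100 101 102 111 132 141 131 127
267 58 60 58 57 55 56 54 56 54 58 80 117 142 156 162 168 170 173 173 173 174 175 173 172 170 168 162 156 144 121 104 101 99 102 101 105 115 112 108 116
271 57 54 56 58 57 58 59 56 54 57 67 97 127 143 157 165 171 173 173 172 171 172 171 171 168 166 160 153 137 107 85 91 96 107 125 132 133 134 135 137
275 55 54 56 57 58 56 57 59 54 56 56 56 63 87 116 139 151 160 163 166 166 165 160 155 151 141 117 82 59 44 47 48 57 77 103 121 130 132 133 134
279 54 54 54 57 56 55 55 55 56 56 54 54 54 56 57 56 53 48 50 54 55 54 50 47 45 44 47 45 43 44 44 44 47 49 53 59 71 94 110 124
283 54 53 55 53 52 54 55 54 55 56 58 56 56 54 55 55 56 55 50 48 52 59 61 57 55 51 49 44 49 49 53 54 57 58 59 57 57 58 57 61
287 53 52 50 54 52 54 53 55 56 53 55 55 56 53 52 56 53 54 52 51 56 55 54 59 62 62 63 66 70 73 79 78 80 77 70 68 67 68 72 72
291 53 55 54 53 54 56 53 55 53 54 53 55 58 57 56 56 55 56 58 58 56 55 56 55 55 55 57 56 55 58 59 55 59 57 57 59 53 59 56 56
[336.4 266.7] [354.9 277.9]
```

The held bottle's edges match the TCP prediction, so it is centred and upright. Carrying it to its cell, going high over the brown bottle.

servo_tool(plan=[[1,[5,0,40],0],[1,[15,15,65],0],[1,[22,50,65],0],[1,[28,90,65],0],[1,[33,130,65],0],[1,[37,170,65],0],[1,[41,205,65],0],[1,[41,222.5,65],0],[1,[41,222.5,40],0],[1,[41,222.5,10],0]])

```text
t: 21.83
ee_pos: [499.1, 177.4, 138.3]
orientation: [2.355, 2.072, 0.007]
ft_force: [-0.3, -3.5, 1.9]
width: 31.3
grasp_force: 28.4
```

servo_tool(plan=[[1,[0,0,0],0],[1,[0,0,0],0],[1,[0,0,0],0],[1,[0,0,0],0]])

```text
t: 22.17
ee_pos: [497.0, 176.6, 137.1]
orientation: [2.363, 2.07, 0.001]
ft_force: [-0.6, 0.5, 0.6]
width: 0.7
grasp_force: 0.0
```

The bottle has slipped out of the grip. I'll retreat and look.

servo_tool(plan=[[0.45,[0,0,40],0],[0.45,[0,-20,80],0],[0.45,[0,-60,100],0],[0.45,[0,-100,100],0],[0.45,[0,-140,100],0],[0.45,[0,-180,100],0],[0.45,[0,-220,100],0],[0.45,[0,-260,100],0],[0.45,[0,-260,100],0],[0.45,[0,-260,100],0]])

```text
t: 23.0
ee_pos: [496.7, -85.6, 237.6]
orientation: [2.366, 2.064, 0.002]
ft_force: [0.2, 0.3, -0.2]
width: 48.1
grasp_force: 0.0
```

Run:
```python
from h import *
snap("scene","s9");snap("top","t9")
a=cv2.imread("pics/s9_raw.png")[215:375,130:340];b=cv2.imread("pics/t9_raw.png")[190:350,150:340]
cv2.imwrite("pics/m9.png",np.hstack([cv2.resize(a,(420,320),interpolation=2),cv2.resize(b,(380,320),interpolation=2)]))
```

```text
(no output)
```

View pics/m9.png

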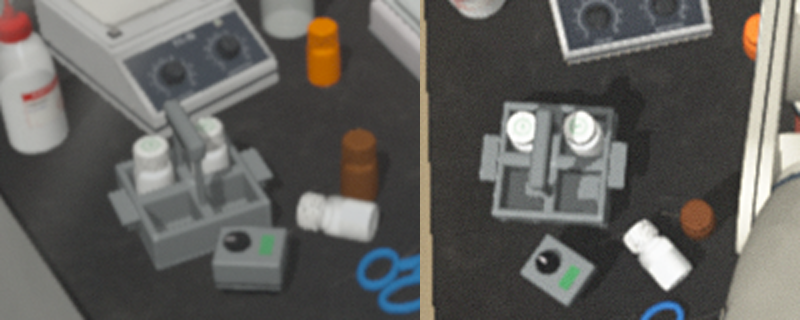

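The bottle is lying on the bench between the timer and the brown bottle: scene crop (340,218), top crop cap (640,235), bottom (677,270). It most likely clipped the carrier handle, because the cell leaves only 1 mm to the handle. The carrier and the other two bottles look fine. I'll measure the lying bottle, the carrier and the keeper.

Run:
```python
from h import *
np.set_printoptions(precision=2,suppress=True)
im={"top":"pics/t9_raw.png","scene":"pics/s9_raw.png"}
m=lambda x,y,a:[l for i,l in enumerate(carrier_lines(x,y,a)) if i!=1]
print("carrier",fit(m,[530,201,-.12],[12,12,.1],im)[0])
a=np.linspace(0,2*np.pi,40)
for n in im:
    g=cv2.imread(im[n]).min(2);u,v=px(n,at_z("top",271,316,19))[0]
    k,l,s,c=cv2.connectedComponentsWithStats((g>125).astype(np.uint8))
    i=min([i for i in range(1,k) if 100<s[i,4]<3000],key=lambda i:np.hypot(*(c[i]-[u,v])))
    pts=np.argwhere(l==i)[:,::-1].astype(np.float32);r=cv2.minAreaRect(pts);b=cv2.boxPoints(r)
    print(n,s[i],r);
    if n=="top":
        e=[(b[j]+b[(j+1)%4])/2 for j in range(4)]; [print(q,at_z(n,*q,22)) for q in e]
def keep(x,y,t):
    d=-np.array([np.cos(-.115),np.sin(-.115)]);R=np.array([[np.cos(t),-np.sin(t)],[np.sin(t),np.cos(t)]]);d=R@d;nn=np.array([-d[1],d[0]]);h=np.array([x,y])
    return [np.array([[*(h+d*10+nn*s),123],[*(h+d*150+nn*s),123]]) for s in(-6,6)]
h,f,_=fit(keep,[655,-280,.34],[8,8,.12],{"top":"pics/t0_raw.png"});print("hinge",h,f)
print(fit(lambda t:keep(h[0],h[1],t),[.9],[.4],{"top":"pics/t9_raw.png"}),fit(lambda t:keep(h[0],h[1],t),[.9],[.4],{"top":"pics/t1_raw.png"}))
o=ctrl.get_obs();print(o["ee_pos"],o["orientation"])
```

```text
carrier [529.5  202.6   -0.15]
top [252 300  34  35 610] ((267.84423828125, 316.2131042480469), (35.978363037109375, 18.181236267089844), 50.194427490234375)
[256.33 302.39] [453.67 119.63  22.  ]
[274.83 310.39] [432.62  80.58  22.  ]
[279.36 330.03] [389.32  73.85  22.  ]
[260.86 322.03] [410.09 112.6   22.  ]
scene [279 311  39  24 695] ((297.98651123046875, 322.5810852050781), (39.291358947753906, 19.234682083129883), 9.462321281433105)
hinge [ 652.81 -277.61    0.34] -109.83663940429688
(array([1.]), np.float64(-86.00016784667969), np.float32(-72.226845)) (array([1.01]), np.float64(-85.94054412841797), np.float32(-70.75263))
[496.61 -83.23 237.17] [2.36 2.07 0.  ]
```

I can right it by gripping the cap, tucking the bottom end under the rigid keeper bar and lifting. First, the pick-up of the lying bottle: cap centre about (443,112), closing axis 125.4°.

servo_tool(plan=[[0.4,[-10,40,0],-7],[0.4,[-20,80,0],-14],[0.4,[-30,120,0],-21],[0.4,[-43,160,0],-28],[0.4,[-53,195,0],-35],[0.4,[-53,195,-40],-42],[0.4,[-53,195,-80],-47],[0.4,[-53,195,-120],-47],[0.4,[-53,195,-150],-47],[0.4,[-53,195,-150],-47]])

```text
t: 23.93
ee_pos: [439.3, 112.5, 82.2]
orientation: [-2.99, -0.962, 0.015]
ft_force: [-0.5, 0.6, 0.3]
width: 52.6
grasp_force: 0.0
```

servo_tool(plan=[[0.4,[0,0,0],0],[0.4,[0,0,0],0],[0.4,[0,0,0],0]])

```text
t: 24.18
ee_pos: [445.0, 112.2, 88.6]
orientation: [2.992, 0.958, 0.006]
ft_force: [0.8, 0.2, 0.3]
width: 52.7
grasp_force: 0.0
```

Run:
```python
from h import *
o=ctrl.get_obs();print(o["ee_pos"],o["orientation"],o["width"],o["qpos"])
r=o["orientation"];R=cv2.Rodrigues(r)[0];print(np.degrees(np.arctan2(R[1,1],R[0,1])))
```

```text
[444.98630086 112.23977299  88.64584158] [2.99163078 0.95808757 0.00594291] 52.67717747360362 [2.21110888e-01 4.34861513e-01 2.08274005e+00 9.12692227e-05
 6.20197120e-01 1.17196283e+00]
-54.484196353211
```

servo_tool(plan=[[0.4,[-1,0,-25],0],[0.4,[-1,0,-45],0],[0.4,[-1,0,-60],0],[0.4,[-1,0,-69],0],[0.4,[-1,0,-69],0],[1,[-1,0,-69],0],[1,[-1,0,-69],0],[1,[-1,0,-69],0],[1,[-1,0,-69],0],[1,[-1,0,-69],0]])

```text
t: 25.02
ee_pos: [443.4, 111.7, 18.3]
orientation: [2.992, 0.957, 0.003]
ft_force: [2.3, 0.1, 3.3]
width: 32.7
grasp_force: 29.5
```

servo_tool(plan=[[1,[0,0,20],0],[1,[0,0,50],0],[1,[0,0,85],0],[1,[0,0,120],7],[1,[0,-10,150],14],[1,[0,-40,155],21],[1,[2,-75,155],28],[1,[5,-110,155],35],[1,[8,-145,155],42],[1,[11,-180,155],49]])

```text
t: 25.85
ee_pos: [452.9, -64.1, 173.0]
orientation: [2.379, 2.051, 0.0]
ft_force: [0.4, 0.7, -0.6]
width: 33.2
grasp_force: 29.6
```

servo_tool(plan=[[1,[3,-35,0],7],[1,[6,-70,0],14],[1,[9,-105,0],21],[1,[13,-140,0],28],[1,[17,-175,0],35],[1,[22,-210,0],42],[1,[27,-245,0],49],[1,[31,-280,0],56],[1,[33,-310,0],56],[1,[33,-328,0],56]])

```text
t: 26.68
ee_pos: [486.3, -393.8, 172.6]
orientation: [1.147, 2.924, -0.001]
ft_force: [-0.2, 0.2, -0.0]
width: 33.0
grasp_force: 29.6
```

servo_tool(plan=[[1,[0,-4,0],0],[1,[0,-4,0],0],[1,[0,-4,0],0],[1,[0,-4,0],0]])

```text
t: 27.02
ee_pos: [486.0, -393.3, 172.4]
orientation: [-1.145, -2.924, -0.001]
ft_force: [0.0, 0.1, -0.5]
width: 32.7
grasp_force: 29.6
```

Run:
```python
from h import *
o=ctrl.get_obs();print(o["ee_pos"],o["width"],o["qpos"],o["ft_force"])
R=cv2.Rodrigues(o["orientation"])[0];print(np.degrees(np.arctan2(R[1,1],R[0,1])))
```

```text
[ 486.02734772 -393.26525451  172.38843051] 32.745048157388005 [-6.99421615e-01  4.99704814e-01  1.67349451e+00  2.46160842e-04
  9.69616952e-01 -1.52393449e+00] [ 0.03915432  0.13527715 -0.45732601]
47.23311848418404
```

servo_tool(plan=[[1,[0,-6,-20],3.3],[1,[0,-6,-45],3.3],[1,[0,-6,-65],3.3],[1,[0,-6,-80],3.3],[1,[0,-6,-86],3.3],[1,[0,-6,-86],3.3],[1,[0,-6,-86],3.3]])

```text
t: 27.6
ee_pos: [486.7, -400.2, 87.0]
orientation: [1.061, 2.957, 0.0]
ft_force: [0.1, -0.4, -1.2]
width: 33.0
grasp_force: 29.6
```

Run:
```python
from h import *
o=ctrl.get_obs();print(o["ee_pos"],o["width"],o["ft_force"])
R=cv2.Rodrigues(o["orientation"])[0];print(np.degrees(np.arctan2(R[1,1],R[0,1])))
snap("top","t10",(400,170,160,150),4)
```

```text
[ 486.67720421 -400.15979751   87.04573491] 32.95870911169341 [ 0.13190187 -0.43478055 -1.16461486]
50.54016032791897
```

View pics/t10.png

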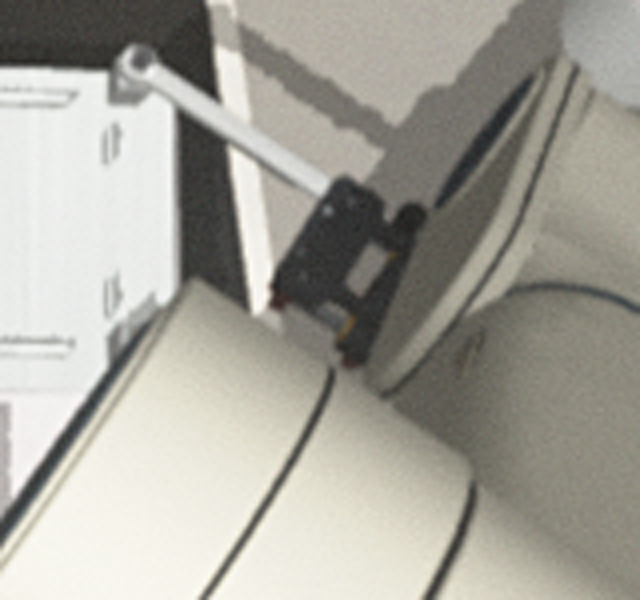

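The bar runs from its hinge at crop (140,62) down to (330,185), and the gripper stands beside its free end as planned. I'll slide the bottle's bottom under the bar.

servo_tool(plan=[[1,[-3,3,0],0],[1,[7,15,0],0],[1,[17,27,0],0],[1,[28,40,0],0],[1,[38,52,0],0],[1,[48,65,0],0],[1,[48,65,0],0],[1,[51,62,0],0],[1,[51,62,0],0]])

```text
t: 28.4
ee_pos: [538.2, -338.9, 86.9]
orientation: [1.06, 2.956, -0.001]
ft_force: [0.8, -0.7, -0.9]
width: 32.5
grasp_force: 29.6
```

servo_tool(plan=[[1,[0,0,4],0],[1,[0,0,8],0],[1,[0,0,12],0],[1,[0,0,16],0],[1,[0,0,16],0]])

```text
t: 28.82
ee_pos: [536.5, -339.2, 102.9]
orientation: [-1.063, -2.956, 0.0]
ft_force: [-2.8, -1.7, -6.0]
width: 32.7
grasp_force: 30.2
```

servo_tool(plan=[[1,[0,0,5],0],[1,[0,0,10],0],[1,[0,0,15],0],[1,[0,0,20],0],[1,[0,0,20],0]])

```text
t: 29.23
ee_pos: [537.9, -338.9, 123.8]
orientation: [1.061, 2.955, -0.0]
ft_force: [-1.1, -1.2, -4.4]
width: 33.1
grasp_force: 30.2
```

The downward reaction of about 5 N shows the bottle is rotating. I'll keep lifting.

servo_tool(plan=[[1,[0,0,5],0],[1,[0,0,10],0],[1,[0,0,15],0],[1,[0,0,20],0],[1,[0,0,25],0],[1,[0,0,30],0],[1,[0,0,30],0]])

```text
t: 29.82
ee_pos: [538.5, -339.4, 154.6]
orientation: [1.06, 2.954, -0.001]
ft_force: [-0.3, -0.1, -0.9]
width: 32.9
grasp_force: 29.7
```

Run:
```python
from h import *
np.set_printoptions(precision=1,suppress=True)
o=ctrl.get_obs();p=o["ee_pos"];print(p,o["width"],o["ft_force"])
snap("scene","s11");im=cv2.imread("pics/s11_raw.png");print(px("scene",p),px("top",p))
```

```text
[ 538.5 -339.4  154.6] 32.94650567977326 [-0.3 -0.1 -0.9]
[[424.1 177.9]] [[474.  232.3]]
```

servo_tool(plan=[[1,[-15,12,20],0],[1,[-30,25,45],0],[1,[-35,60,50],-7],[1,[-38,100,50],-14],[1,[-40,140,50],-21],[1,[-42,180,50],-28],[1,[-44,220,50],-35],[1,[-46,255,50],-42],[1,[-48,285,45],-49],[1,[-48,309,30],-56]])

```text
t: 30.7
ee_pos: [490.1, -27.6, 184.1]
orientation: [2.304, 2.131, 0.005]
ft_force: [0.8, 0.3, -0.7]
width: 32.7
grasp_force: 29.7
```

servo_tool(plan=[[1,[0,0,-25],-3],[1,[0,0,-50],-3],[1,[0,0,-60],-3],[1,[0,0,-60],-3],[1,[0,0,-60],-3]])

```text
t: 31.12
ee_pos: [489.3, -29.9, 122.6]
orientation: [-2.356, -2.077, 0.001]
ft_force: [0.2, 0.3, -0.6]
width: 32.8
grasp_force: 29.7
```

```bash
cat >> h.py <<'E'
def heldaxis(f,p,dz=-30,th=125):
    im=cv2.imread(f);g=im.min(2);u,v=px("scene",(p[0],p[1],p[2]+dz))[0]
    k,l,s,c=cv2.connectedComponentsWithStats((g>th).astype(np.uint8))
    i=min([i for i in range(1,k) if 100<s[i,4]<3000],key=lambda i:np.hypot(*(c[i]-[u,v])))
    m=(l==i);rows=np.where(m.any(1))[0];print("blob",s[i],c[i],"want",u,v)
    for r in rows[::3]: cs=np.where(m[r])[0];print(r,cs.min(),cs.max(),(cs.min()+cs.max())/2)
E
python3 - <<'E'
from h import *
np.set_printoptions(precision=1,suppress=True)
o=ctrl.get_obs();p=o["ee_pos"];print(p,o["width"],o["ft_force"])
R=cv2.Rodrigues(o["orientation"])[0];print(np.degrees(np.arctan2(R[1,1],R[0,1])))
snap("scene","s12");heldaxis("pics/s12_raw.png",p)
for l in bottle_lines(p[0],p[1],p[2]-64): q=px("scene",l);print(q.min(0),q.max(0))
E
```

```text
[489.3 -29.9 122.6] 32.84790165277521 [ 0.2  0.3 -0.6]
-7.1904448389998645
blob [322 234   8  16 104] [325.8 242. ] want 329.97491763694745 254.64295810428862
234 326 326 326.0
237 323 329 326.0
240 322 329 325.5
243 322 329 325.5
246 322 329 325.5
249 326 328 327.0
[320.8 262.2] [339.1 273.1]
[320.6 243.1] [339.3 253.8]
[322.1 242.8] [337.9 251.8]
[322.  234.1] [338. 243.]
```

Run:
```python
from h import *
g=cv2.imread("pics/s12_raw.png").min(2)
for r in range(232,292,3): print(r,*g[r,312:376:2])
```

```text
232 56 58 74 84 58 43 46 46 48 44 38 44 45 52 64 47 46 47 49 49 51 54 64 81 104 135 183 186 180 173 159 154
235 56 58 57 52 47 45 100 165 130 70 44 47 51 52 51 49 47 59 79 104 119 131 135 140 133 147 156 153 153 158 170 175
238 57 56 56 51 45 102 166 168 161 88 46 49 45 47 59 124 138 123 131 139 137 137 137 138 137 136 150 181 186 186 187 187
241 56 57 53 57 52 158 167 155 162 87 46 47 45 42 93 187 184 179 169 156 146 139 125 125 136 137 140 142 143 143 163 148
244 56 56 55 53 55 163 167 161 164 111 45 47 45 46 95 188 185 183 184 182 181 169 123 115 133 128 121 109 92 70 55 50
247 57 57 57 56 53 108 170 176 172 97 46 48 48 47 94 176 178 179 182 183 184 181 168 131 131 81 51 43 44 42 45 42
250 58 58 56 53 57 55 63 88 107 72 47 44 44 47 82 158 167 170 175 178 179 180 167 142 134 77 41 43 43 41 40 43
253 54 55 54 58 60 58 55 55 51 50 47 47 57 86 117 145 148 156 162 166 169 171 145 138 134 72 39 38 42 50 48 51
256 54 55 54 54 54 56 55 56 52 52 50 44 53 75 100 113 126 133 140 145 149 128 114 126 138 136 96 49 42 44 47 47
259 57 53 53 54 56 53 54 56 54 54 46 44 42 43 45 54 78 102 111 117 1
[... 408 characters left out ...]
5 57 55 54 45 47 45 56 83 92 80 75 107 129 132 135 134 138 142 158 184 190
274 51 52 51 53 56 57 57 54 55 58 58 54 55 54 53 55 65 89 91 72 57 57 56 91 123 131 133 136 134 140 158 159
277 54 50 54 51 53 54 53 54 57 57 56 53 54 53 56 54 62 74 66 59 58 55 58 57 68 109 129 134 134 139 155 155
280 44 48 52 52 53 54 52 54 52 55 55 55 57 57 58 61 67 80 74 61 55 60 58 57 57 60 92 122 133 138 154 154
283 37 38 42 51 54 51 53 51 52 53 54 53 52 51 53 54 61 70 82 77 63 60 62 57 60 55 58 74 110 135 153 153
286 39 41 34 48 56 51 55 54 50 52 51 54 55 55 52 54 53 54 65 71 69 74 78 75 67 63 68 73 75 95 122 116
289 37 31 30 43 53 51 51 52 53 54 53 54 54 59 56 54 52 56 55 56 57 53 62 59 61 60 60 61 57 58 53 50
```

```bash
cat >> h.py <<'E'
def tiltmodel(p,psi,n="scene"):
    # bottle held at cap; phi below horizontal, bottom heading = psi_close - 90deg ; s = dist grip->bottom
    K,r,t=cam(n);R=cv2.Rodrigues(r)[0];cc=-R.T@t
    hd=np.radians(psi-90);a=np.linspace(0,2*np.pi,40)
    def f(phi,s,dz):
        ax=np.array([np.cos(hd)*np.cos(phi),np.sin(hd)*np.cos(phi),-np.sin(phi)]);g=p+[0,0,dz]
        c=np.array([np.cos(hd+np.pi/2),np.sin(hd+np.pi/2),0]);w=np.cross(ax,c)
        circ=lambda d,r:g+ax*d+r*(np.outer(np.cos(a),c)+np.outer(np.sin(a),w))
        v=(g+ax*40)-cc;e=np.cross(v,ax);e/=np.linalg.norm(e)
        return [circ(s,19.5)]+[np.array([g+ax*(s-50)+k*19.5*e,g+ax*s+k*19.5*e]) for k in(-1,1)]+[np.array([g+ax*(s-75)+k*16.5*e,g+ax*(s-53)+k*16.5*e]) for k in(-1,1)]
    return f
E
python3 - <<'E'
from h import *
np.set_printoptions(precision=2,suppress=True)
p=np.array([489.3,-29.9,122.6]);f=tiltmodel(p,-7.2)
print(fit(f,[.7,64,2],[.9,8,4],{"scene":"pics/s12_raw.png"}))
for ph in np.arange(0,1.6,.2):
    r=fit(lambda s,dz:f(ph,s,dz),[64,2],[6,3],{"scene":"pics/s12_raw.png"});print(round(ph,1),r[0],r[1])
E
```

```text
(array([ 0.73, 61.41,  5.99]), np.float64(-87.71935272216797), np.float32(-79.53116))
0.0 [58.01 -1.  ] -54.4704475402832
0.2 [70. -1.] -83.3174819946289
0.4 [58.  5.] -65.21141052246094
0.6 [58. -1.] -82.9988784790039
0.8 [62.15  5.  ] -75.47377014160156
1.0 [63.44  5.  ] -50.099388122558594
1.2 [65.8  5. ] -52.23031997680664
1.4 [58.  5.] -38.05134963989258
```

servo_tool(plan=[[1,[0,20,20],0],[1,[0,50,20],0],[1,[0,80,20],0],[1,[0,90,20],0],[1,[0,90,20],0],[1,[0,90,20],0]])

```text
t: 31.67
ee_pos: [489.8, 60.1, 143.4]
orientation: [2.354, 2.079, 0.002]
ft_force: [0.2, 0.1, -0.7]
width: 32.9
grasp_force: 29.7
```

Run:
```python
from h import *
np.set_printoptions(precision=2,suppress=True)
p=ctrl.get_obs()["ee_pos"];print(p)
snap("scene","s13");f=tiltmodel(p,-7.2)
print(fit(f,[.8,64,1],[.8,8,5],{"scene":"pics/s13_raw.png"}))
for ph in np.arange(0,1.6,.2):
    r=fit(lambda s,dz:f(ph,s,dz),[64,2],[6,3],{"scene":"pics/s13_raw.png"});print(round(ph,1),r[0],r[1])
g=cv2.imread("pics/s13_raw.png").min(2);u,v=np.round(px("scene",p)[0]).astype(int);print(u,v)
for r in range(v-16,v+50,3): print(r,*g[r,u-20:u+46:2])
```

```text
[489.8   60.11 143.41]
(array([ 0.59, 56.77, -1.56]), np.float64(-96.90830993652344), np.float32(-59.93144))
0.0 [58. -1.] -48.16903305053711
0.2 [66.64 -0.98] -58.31991958618164
0.4 [58. -1.] -61.834228515625
0.6 [58.   -0.62] -96.77638244628906
0.8 [61.29  5.  ] -78.75013732910156
1.0 [60.21  5.  ] -48.477420806884766
1.2 [69.98  4.57] -47.39617919921875
1.4 [58.  5.] -34.1064567565918
293 249
233 128 127 119 97 74 49 46 50 54 66 74 47 49 49 46 42 50 45 46 47 43 43 46 45 52 61 55 73 101 109 119 130 172
236 56 57 55 56 55 48 43 46 41 42 45 43 50 46 44 45 40 41 44 45 45 46 49 49 48 51 54 83 101 102 104 109 127
239 56 57 55 56 55 47 44 45 61 61 41 48 53 64 58 45 47 48 48 48 46 51 45 49 48 58 84 99 101 100 103 101 109
242 55 57 58 55 55 48 51 116 166 145 57 45 50 50 51 47 54 56 54 47 46 44 45 44 48 48 52 75 96 100 99 100 110
245 58 55 54 57 57 53 131 171 169 161 61 49 50 47 41 67 155 165 150 115 76 53 46 44 48 47 46 49 62 88 99 103 127
248 52 56 57 57 55 57 165 169 159 154 68 49 45 48 44 85 189 192 183 181 177 162 142 97 50 48 46 46 48 53 74 97 124
251 56 58 53 54 59 55 167 171 163 160
[... 963 characters left out ...]
6 53 58 58 59 57 53 55 58 57 58 51 47 52 43 43 43 43 45 43 47 45 46 45 45 49 53 57
281 57 54 54 52 54 53 56 56 56 57 53 54 54 53 54 47 45 44 44 40 43 45 56 53 47 46 49 52 54 56 58 55 57
284 54 52 57 57 57 58 54 53 53 55 53 55 57 55 46 39 43 38 40 40 44 42 42 58 53 56 55 56 56 54 55 55 57
287 56 56 55 56 57 60 53 54 56 52 54 51 53 53 39 36 41 45 39 39 43 40 41 55 56 54 56 56 56 54 54 57 55
290 54 53 53 55 60 59 58 52 55 55 54 54 55 54 36 36 36 35 36 36 34 33 37 48 47 51 54 55 56 54 56 57 58
293 54 54 53 56 57 57 53 55 56 53 53 54 55 53 40 34 31 36 36 34 35 33 35 43 40 43 53 53 56 59 57 53 58
296 53 56 55 52 53 52 54 55 54 54 55 56 57 51 33 32 35 35 35 34 34 34 36 38 41 40 49 54 58 55 56 57 56
```

```bash
cat >> h.py <<'E'
def keep(x,y,t,yaw=-.115):
    d=-np.array([np.cos(yaw),np.sin(yaw)]);R=np.array([[np.cos(t),-np.sin(t)],[np.sin(t),np.cos(t)]]);d=R@d;nn=np.array([-d[1],d[0]]);h=np.array([x,y])
    return [np.array([[*(h+d*10+nn*s),123],[*(h+d*150+nn*s),123]]) for s in(-6,6)]
E
python3 - <<'E'
from h import *
np.set_printoptions(precision=3,suppress=True)
snap("top","t13");snap("scene","s13b")
for d in({"top":"pics/t13_raw.png"},{"scene":"pics/s13b_raw.png"}):
    print(fit(lambda t:keep(652.8,-277.6,t),[1.],[.35],d), fit(keep,[653,-278,1.],[6,6,.35],d))
E
```

```text
(array([1.154]), np.float64(-82.5419692993164), np.float32(-51.538784)) (array([ 658.847, -277.505,    1.108]), np.float64(-90.26104736328125), np.float32(-53.029648))
(array([0.65]), np.float64(-7.968071460723877), np.float32(-6.904214)) (array([ 657.478, -273.037,    0.662]), np.float64(-10.590767860412598), np.float32(-6.7605653))
```

The bottle tilts 34° below horizontal. The bar swung to about 1.15 during the first pass. I'll repeat with a shorter lever, working the bar against its 1.3 stop.

servo_tool(plan=[[1,[0,-15,25],7],[1,[0,-45,47],14],[1,[2,-85,47],21],[1,[4,-125,47],28],[1,[7,-165,47],35],[1,[10,-205,47],42],[1,[13,-245,47],49],[1,[16,-285,47],56],[1,[19,-325,47],63],[1,[21,-365,47],70]])

```text
t: 32.65
ee_pos: [508.5, -293.3, 189.5]
orientation: [-0.817, -3.033, -0.0]
ft_force: [0.2, 0.5, -0.5]
width: 33.0
grasp_force: 29.7
```

servo_tool(plan=[[1,[0,-20,0],4],[1,[0,-35,0],4],[1,[0,-35,0],4],[1,[0,-35,0],4],[1,[0,-35,0],4]])

```text
t: 33.07
ee_pos: [508.9, -324.3, 189.3]
orientation: [-0.72, -3.057, -0.001]
ft_force: [0.6, -0.1, -1.0]
width: 32.7
grasp_force: 29.7
```

Run:
```python
from h import *
o=ctrl.get_obs();print(o["ee_pos"],o["width"],o["ft_force"])
R=cv2.Rodrigues(o["orientation"])[0];print(np.degrees(np.arctan2(R[1,1],R[0,1])), at_z("top",436.25,255,118))
```

```text
[ 508.94272659 -324.33982737  189.25666   ] 32.68008357207363 [ 0.57859074 -0.09746302 -0.95667697]
63.49528565929138 [ 505.77686396 -265.47477269  118.        ]
```

servo_tool(plan=[[1,[3,-20,0],4.4],[1,[3,-20,-25],4.4],[1,[3,-20,-50],4.4],[1,[3,-20,-70],4.4],[1,[3,-20,-76],4.4],[1,[3,-20,-76],4.4]])

```text
t: 33.57
ee_pos: [511.7, -343.2, 112.0]
orientation: [-0.598, -3.081, -0.003]
ft_force: [0.2, -0.2, -0.4]
width: 32.6
grasp_force: 29.7
```

servo_tool(plan=[[1,[12,-5,0],0],[1,[24,-10,0],0],[1,[36,-15,0],0],[1,[46,-19,0],0],[1,[56,-23,0],0],[1,[56,-23,0],0]])

```text
t: 34.07
ee_pos: [571.0, -368.7, 115.5]
orientation: [0.598, 3.081, -0.002]
ft_force: [-0.2, -0.2, -0.2]
width: 32.9
grasp_force: 29.7
```

servo_tool(plan=[[1,[4,-1.5,0],0],[1,[8,-3,0],0],[1,[12,-5,0],0],[1,[12,-5,0],0]])

```text
t: 34.4
ee_pos: [578.4, -371.7, 112.1]
orientation: [-0.598, -3.078, -0.003]
ft_force: [-2.3, 2.3, -9.8]
width: 33.0
grasp_force: 30.2
```

servo_tool(plan=[[1,[0,0,5],0],[1,[0,0,10],0],[1,[0,0,15],0],[1,[0,0,15],0]])

```text
t: 34.73
ee_pos: [577.3, -372.3, 127.7]
orientation: [-0.599, -3.077, -0.003]
ft_force: [-9.3, 1.0, -7.1]
width: 32.9
grasp_force: 30.5
```

servo_tool(plan=[[1,[0,0,5],0],[1,[0,0,10],0],[1,[0,0,15],0],[1,[0,0,20],0],[1,[0,0,20],0]])

```text
t: 35.15
ee_pos: [578.7, -372.2, 149.3]
orientation: [-0.599, -3.08, -0.002]
ft_force: [-9.2, 3.3, -1.0]
width: 32.8
grasp_force: 30.6
```

servo_tool(plan=[[1,[2,-1,5],0],[1,[4,-1.5,10],0],[1,[6,-2.5,12],0],[1,[6,-2.5,12],0]])

```text
t: 35.48
ee_pos: [587.7, -376.2, 162.6]
orientation: [0.599, 3.081, -0.001]
ft_force: [-3.5, 3.8, 3.5]
width: 31.3
grasp_force: 30.0
```

servo_tool(plan=[[1,[-12,5,3],0],[1,[-30,12,10],0],[1,[-50,20,30],0],[1,[-70,30,45],0],[1,[-75,60,45],-7],[1,[-78,100,45],-14],[1,[-80,140,45],-21],[1,[-83,180,45],-28],[1,[-85,220,45],-35],[1,[-88,260,45],-42]])

```text
t: 36.32
ee_pos: [500.2, -118.6, 206.8]
orientation: [1.652, 2.667, 0.002]
ft_force: [0.1, 0.1, -0.2]
width: 31.5
grasp_force: 29.3
```

servo_tool(plan=[[1,[-2,40,0],-7],[1,[-4,80,0],-14],[1,[-6,120,0],-21],[1,[-7,155,-20],-28],[1,[-8,178,-45],-33],[1,[-8,178,-62],-33],[1,[-8,178,-62],-33],[1,[-8,178,-62],-33]])

```text
t: 36.98
ee_pos: [491.5, 58.4, 143.8]
orientation: [2.335, 2.101, 0.001]
ft_force: [0.3, -0.5, -0.0]
width: 31.9
grasp_force: 29.3
```

Run:
```python
from h import *
np.set_printoptions(precision=2,suppress=True)
o=ctrl.get_obs();p=o["ee_pos"];print(p,o["width"],o["ft_force"])
R=cv2.Rodrigues(o["orientation"])[0];psi=np.degrees(np.arctan2(R[1,1],R[0,1]));print(psi)
snap("scene","s14");f=tiltmodel(p,psi)
print(fit(f,[1.2,58,0],[.7,10,5],{"scene":"pics/s14_raw.png"}))
g=cv2.imread("pics/s14_raw.png").min(2);u,v=np.round(px("scene",p)[0]).astype(int);print(u,v)
for r in range(v-16,v+44,3): print(r,*g[r,u-20:u+34:2])
```

```text
[491.52  58.38 143.8 ] 31.872347980034647 [ 0.32 -0.53 -0.01]
-6.044035312123928
(array([ 1.7 , 53.45, -4.99]), np.float64(-95.08795166015625), np.float32(-43.84699))
294 248
232 149 146 136 122 72 44 47 49 47 64 74 46 51 51 46 46 46 47 46 44 41 41 43 44 52 60 57
235 60 62 58 58 54 45 42 42 42 37 46 45 45 47 46 44 42 42 44 48 47 49 48 49 49 52 62
238 57 57 55 61 57 45 44 47 41 40 40 46 49 67 59 46 46 49 49 46 48 48 45 49 52 82 98
241 55 57 54 55 53 49 47 40 42 40 45 48 49 49 49 50 54 61 49 43 47 41 46 45 49 51 75
244 58 58 57 56 52 49 46 46 45 64 50 50 48 45 42 79 131 136 86 45 42 45 41 44 46 48 47
247 57 56 58 57 56 48 42 43 63 100 50 50 47 44 43 87 126 120 74 44 46 46 46 41 46 45 48
250 56 55 57 57 55 38 41 49 112 127 56 43 48 47 43 78 120 102 50 45 42 44 50 44 46 49 48
253 58 57 58 56 60 34 5 92 153 148 57 50 48 47 46 73 109 62 45 45 46 47 44 48 44 48 44
256 59 60 61 59 57 53 77 136 160 147 56 47 49 47 45 100 130 55 44 45 47 46 47 45 44 45 46
259 58 56 57 56 56 63 134 172 183 178 73 54 77 108 143 152 110 48 45 45 46 45 45 43 48 43 47
262 58 56 53 58 57 92 161 181 187 188 173 178 1
[... 156 characters left out ...]
 54 79 157 181 189 191 190 189 185 176 160 131 63 45 44 41 41 45 45 49 45 48 46 46
271 55 53 52 56 88 170 186 188 190 189 189 180 166 146 94 46 42 45 43 44 42 44 42 43 44 44 43
274 55 52 57 54 58 116 173 187 188 189 182 173 157 124 61 46 43 43 42 43 43 42 43 44 48 47 43
277 55 56 55 54 56 57 67 99 137 157 162 148 129 72 41 45 41 39 44 42 44 42 41 47 50 44 46
280 53 55 55 55 55 55 58 60 59 59 57 53 45 43 41 44 41 43 42 41 44 44 50 54 49 42 49
283 57 55 57 55 58 57 54 53 56 54 56 49 41 43 41 43 37 40 42 39 47 42 52 54 56 58 54
286 54 57 61 57 58 56 56 54 55 57 53 48 40 42 39 43 42 39 36 44 44 36 50 57 57 54 57
289 58 55 56 57 59 58 54 55 53 53 53 54 50 46 34 36 39 43 40 39 39 34 45 54 54 54 55
```

Run:
```python
from h import *
np.set_printoptions(precision=2,suppress=True)
p=np.array([491.5,58.4,143.8]);f=tiltmodel(p,-6.04)
print(fit(f,[1.8,58,-4],[.6,14,14],{"scene":"pics/s14_raw.png"}))
def f2(phi,s,dz,dy): return [l+[0,dy,0] for l in f(phi,s,dz)]
print(fit(f2,[1.8,60,0,0],[.6,14,8,8],{"scene":"pics/s14_raw.png"}))
```

```text
(array([  1.73,  44.  , -15.2 ]), np.float64(-96.20821380615234), np.float32(-65.36357))
(array([ 1.81, 56.75, -5.4 , -6.51]), np.float64(-97.15923309326172), np.float32(-67.87859))
```

The bottle is now about 12° past vertical, close enough to set down and let it right itself. I'll put it on clear bench at (540,10).

servo_tool(plan=[[1,[15,-15,0],0],[1,[32,-32,0],0],[1,[48,-48,0],0],[1,[48,-48,-25],0],[1,[48,-48,-50],0],[1,[48,-48,-66],0],[1,[48,-48,-70],0],[1,[48,-48,-70],0],[1,[48,-48,-70],0]])

```text
t: 37.78
ee_pos: [540.2, 9.4, 75.0]
orientation: [2.337, 2.097, 0.003]
ft_force: [1.1, 0.2, -0.6]
width: 31.5
grasp_force: 29.3
```

servo_tool(plan=[[1,[0,0,-2],0],[1,[0,0,-4],0],[1,[0,0,-4],0]])

```text
t: 38.03
ee_pos: [539.4, 10.1, 70.3]
orientation: [2.337, 2.098, 0.002]
ft_force: [0.2, -0.2, -1.1]
width: 31.4
grasp_force: 29.3
```

servo_tool(plan=[[1,[0,0,-2],0],[1,[0,0,-4],0],[1,[0,0,-4],0]])

```text
t: 38.28
ee_pos: [539.1, 10.2, 65.5]
orientation: [2.337, 2.099, 0.0]
ft_force: [0.9, 0.7, -0.2]
width: 31.2
grasp_force: 29.4
```

servo_tool(plan=[[1,[0,0,-2],0],[1,[0,0,-4],0],[1,[0,0,-4],0]])

```text
t: 38.53
ee_pos: [540.9, 10.2, 64.1]
orientation: [2.336, 2.097, 0.004]
ft_force: [-3.3, 0.6, 25.2]
width: 31.8
grasp_force: 31.9
```

servo_tool(plan=[[1,[0,0,-1],0],[1,[0,0,-2],0],[1,[0,0,-2],0]])

```text
t: 38.78
ee_pos: [541.7, 10.2, 63.6]
orientation: [2.335, 2.096, 0.006]
ft_force: [-5.8, 0.7, 40.1]
width: 31.9
grasp_force: 33.7
```

servo_tool(plan=[[1,[0,0,3],0],[1,[0,0,3],0],[0.45,[0,0,3],0],[0.45,[0,0,3],0],[0.45,[0,0,3],0],[0.45,[0,0,30],0],[0.45,[0,0,65],0],[0.45,[0,0,100],0],[0.45,[0,-30,130],0],[0.45,[0,-70,140],0]])

```text
t: 39.62
ee_pos: [540.9, -58.6, 203.4]
orientation: [2.331, 2.101, 0.006]
ft_force: [2.2, -0.1, 0.4]
width: 48.4
grasp_force: 0.0
```

servo_tool(plan=[[0.45,[0,-40,0],0],[0.45,[0,-80,0],0],[0.45,[0,-120,0],0],[0.45,[0,-120,0],0],[0.45,[0,-120,0],0]])

```text
t: 40.03
ee_pos: [538.4, -181.5, 198.9]
orientation: [-2.341, -2.094, 0.001]
ft_force: [-0.2, 0.8, -0.3]
width: 48.3
grasp_force: 0.0
```

Run:
```python
from h import *
np.set_printoptions(precision=2,suppress=True)
print(ctrl.get_obs()["ee_pos"])
snap("scene","s15");snap("top","t15")
im={"top":"pics/t15_raw.png","scene":"pics/s15_raw.png"}
def blob(f,u,v):
    m=((cv2.imread(f).min(2)>140)).astype(np.uint8);k,l,s,c=cv2.connectedComponentsWithStats(m)
    i=min([i for i in range(1,k) if 40<s[i,4]<3000],key=lambda i:np.hypot(*(c[i]-[u,v])));return s[i],c[i]
for n in im:
    print(n,blob(im[n],*px(n,(540,10,40))[0]),px(n,(540,10,40)))
    print(fit(lambda x,y:[bottle_lines(x,y,0)[3]],(540,10),[20,20],{n:im[n]}))
print(fit(lambda x,y:[bottle_lines(x,y,0)[i] for i in(3,)],(540,10),[15,15],im))
m=lambda x,y,a:[l for i,l in enumerate(carrier_lines(x,y,a)) if i!=1]
print("carrier",fit(m,[530,202,-.14],[12,12,.12],im))
```

```text
[ 538.41 -181.45  198.9 ]
top (array([291, 247,  18,  23, 319], dtype=int32), array([299.48, 257.99])) [[302.8  257.87]]
(array([541.52,  15.89]), np.float64(-110.69559478759766), np.float32(-91.62353))
scene (array([288, 255,  17,  35, 458], dtype=int32), array([295.9 , 271.22])) [[301.37 269.64]]
(array([536.29,  28.61]), np.float64(-112.8004150390625), np.float32(-50.097637))
(array([541.08,  18.88]), np.float64(-193.28268432617188), np.float32(-141.72116))
carrier (array([529.42, 202.5 ,  -0.15]), np.float64(-168.2202911376953), np.float32(-166.92838))
```

Bottle 3 stands upright again at about (541,18). Regrasping.

servo_tool(plan=[[0.45,[0,40,0],-2.2],[0.45,[1,80,0],-2.2],[0.45,[2,120,0],-2.2],[0.45,[2,160,0],-2.2],[0.45,[2.5,199,0],-2.2],[0.45,[2.5,199,0],-2.2],[0.45,[2.5,199,-40],-2.2],[0.45,[2.5,199,-75],-2.2],[0.45,[2.5,199,-90],-2.2],[0.45,[2.5,199,-90],-2.2]])

```text
t: 40.97
ee_pos: [538.2, 20.4, 105.9]
orientation: [-2.372, -2.053, 0.009]
ft_force: [-0.0, 0.5, -0.0]
width: 48.3
grasp_force: 0.0
```

servo_tool(plan=[[0.45,[0,0,0],0],[0.45,[0,0,0],0],[0.45,[0,0,0],0]])

```text
t: 41.22
ee_pos: [542.5, 19.5, 111.1]
orientation: [2.376, 2.053, 0.003]
ft_force: [-0.3, -1.2, -0.2]
width: 48.3
grasp_force: 0.0
```

servo_tool(plan=[[0.45,[-1,-1.5,-20],0],[0.45,[-1,-1.5,-35],0],[0.45,[-1,-1.5,-43],0],[0.45,[-1,-1.5,-43],0],[0.45,[-1,-1.5,-43],0],[1,[-1,-1.5,-43],0],[1,[-1,-1.5,-43],0],[1,[-1,-1.5,-43],0],[1,[-1,-1.5,-43],0],[1,[-1,-1.5,-43],0]])

```text
t: 42.05
ee_pos: [541.1, 17.8, 67.3]
orientation: [2.377, 2.053, 0.002]
ft_force: [-0.1, -0.2, 6.8]
width: 32.8
grasp_force: 29.7
```

servo_tool(plan=[[1,[0,0,15],0],[1,[0,0,35],0],[1,[0,0,55],0],[1,[0,0,70],0],[1,[0,0,70],0],[1,[0,0,70],0],[1,[0,0,70],0]])

```text
t: 42.63
ee_pos: [539.9, 17.8, 135.7]
orientation: [-2.377, -2.053, 0.001]
ft_force: [-0.6, -0.1, -0.9]
width: 32.8
grasp_force: 29.7
```

Run:
```python
from h import *
np.set_printoptions(precision=2,suppress=True)
o=ctrl.get_obs();p=o["ee_pos"];print(p,o["width"])
R=cv2.Rodrigues(o["orientation"])[0];psi=np.degrees(np.arctan2(R[1,1],R[0,1]));print(psi)
snap("scene","s16");f=tiltmodel(p,psi)
def f2(phi,s,dy): return [l+[0,dy,0] for l in f(phi,s,0)][:3]
print(fit(f2,[1.57,66,0],[.4,8,8],{"scene":"pics/s16_raw.png"}))
```

```text
[539.86  17.79 135.74] 32.842543389518255
-8.372267334589644
(array([ 1.56, 68.76,  2.18]), np.float64(-96.65249633789062), np.float32(-95.99798))
```

servo_tool(plan=[[1,[-5,5,20],0],[1,[-20,25,30],0],[1,[-35,55,30],0],[1,[-44,90,30],0],[1,[-45,120,30],0],[1,[-45.5,142,30],0],[1,[-45.5,152,30],0],[1,[-45.5,157,30],0],[1,[-45.5,157,30],0],[1,[-45.5,157,30],0]])

```text
t: 43.52
ee_pos: [494.8, 174.0, 166.0]
orientation: [-2.378, -2.053, 0.002]
ft_force: [0.1, -1.1, -0.0]
width: 32.8
grasp_force: 29.7
```

servo_tool(plan=[[1,[0,0,-8],0],[1,[0,0,-20],0],[1,[0,0,-30],0],[1,[0,0,-38],0],[1,[0,0,-44],0],[1,[0,0,-44],0],[1,[0,0,-44],0],[1,[0,0,-44],0]])

```text
t: 44.18
ee_pos: [495.3, 174.8, 122.7]
orientation: [2.378, 2.053, 0.001]
ft_force: [-0.4, -0.4, -0.5]
width: 32.9
grasp_force: 29.7
```

Run:
```python
from h import *
np.set_printoptions(precision=2,suppress=True)
o=ctrl.get_obs();p=o["ee_pos"];print(p,o["width"],o["ft_force"])
```

```text
[495.26 174.8  122.75] 32.91278482700442 [-0.4  -0.42 -0.54]
```

servo_tool(plan=[[1,[-1,0,-6],0],[1,[-1,0,-12],0],[1,[-1,0,-16],0],[1,[-1,0,-19],0],[1,[-1,0,-22],0],[1,[-1,0,-22],0]])

```text
t: 44.68
ee_pos: [493.6, 174.7, 99.8]
orientation: [-2.377, -2.053, 0.002]
ft_force: [0.1, 0.3, -0.5]
width: 32.6
grasp_force: 29.7
```

It entered freely; continuing down.

servo_tool(plan=[[1,[0,0,-6],0],[1,[0,0,-12],0],[1,[0,0,-18],0],[1,[0,0,-23],0],[1,[0,0,-27],0],[1,[0,0,-27],0]])

```text
t: 45.18
ee_pos: [493.4, 174.6, 72.5]
orientation: [-2.377, -2.053, 0.002]
ft_force: [-0.2, -1.0, 0.3]
width: 32.8
grasp_force: 29.7
```

servo_tool(plan=[[0.45,[0,0,0],0],[0.45,[0,0,0],0],[0.45,[0,0,0],0],[0.45,[0,0,30],0],[0.45,[0,0,65],0],[0.45,[0,0,100],0],[0.2,[0,-30,130],7],[0.2,[0,-70,140],14],[0.2,[0,-110,140],21],[0.2,[0,-150,140],28]])

```text
t: 46.02
ee_pos: [494.8, 33.6, 215.4]
orientation: [1.843, 2.541, 0.004]
ft_force: [1.1, 0.0, 0.3]
width: 69.2
grasp_force: 0.0
```

servo_tool(plan=[[0.2,[0,-40,0],7],[0.2,[0,-80,0],14],[0.2,[0,-120,0],21],[0.2,[0,-120,0],28],[0.2,[0,-120,0],35],[0.2,[0,-120,0],42],[0.2,[0,-120,0],49],[0.2,[0,-120,0],56],[0.2,[0,-120,0],62],[0.2,[0,-120,0],62]])

```text
t: 46.85
ee_pos: [494.2, -85.4, 213.8]
orientation: [0.275, 3.129, -0.0]
ft_force: [-1.3, 0.4, -0.4]
width: 70.1
grasp_force: 0.0
```

```bash
cat >> h.py <<'E'
def where():
    o=ctrl.get_obs();R=cv2.Rodrigues(o["orientation"])[0];print("tcp",np.round(o["ee_pos"],1),"psi",round(float(np.degrees(np.arctan2(R[1,1],R[0,1]))),1),"w",round(float(o["width"]),1),"F",np.round(o["ft_force"],1),"t",o["t"])
E
python3 - <<'E'
from h import *
np.set_printoptions(precision=3,suppress=True)
where();snap("scene","s17");snap("top","t17")
im={"top":"pics/t17_raw.png","scene":"pics/s17_raw.png"}
print("carrier",[fit(carrier_lines,[529.4,202.5,-.15],[12,12,.12],d)[0] for d in(im,{"top":im["top"]},{"scene":im["scene"]})])
for b in((563,226),(558,168),(494,177)):
    print(fit(lambda x,y:[bottle_lines(x,y,4)[3]],b,[9,9],im)[:2])
a=cv2.imread("pics/s17_raw.png")[225:345,165:285];b=cv2.imread("pics/t17_raw.png")[225:345,170:290]
cv2.imwrite("pics/m17.png",np.hstack([cv2.resize(a,(400,400),interpolation=2),cv2.resize(b,(400,400),interpolation=2)]))
E
```

```text
tcp [494.2 -85.4 213.8] psi 80.0 w 70.1 F [-1.3  0.4 -0.4] t 46.85
carrier [array([529.619, 202.348,  -0.144]), array([530.297, 202.236,  -0.131]), array([528.531, 202.645,  -0.153])]
(array([560.442, 227.67 ]), np.float64(-226.7154541015625))
(array([557.504, 163.337]), np.float64(-201.55067443847656))
(array([490.273, 178.368]), np.float64(-196.64834594726562))
```

```bash
cat >> h.py <<'E'
def rect(cx,cy,yaw,hx,hy,z):
    R=np.array([[np.cos(yaw),-np.sin(yaw)],[np.sin(yaw),np.cos(yaw)]])
    return np.c_[np.array([[-hx,-hy],[hx,-hy],[hx,hy],[-hx,hy],[-hx,-hy]])@R.T+[cx,cy],np.full(5,z)]
E
python3 - <<'E'
from h import *
np.set_printoptions(precision=3,suppress=True)
T={"top":"pics/t0_raw.png"};S={"scene":"pics/s0_raw.png"};B={**T,**S}
for nm,d in(("top",T),("scene",S),("both",B)):
    print(nm)
    print(" plat",*fit(lambda x,y,a:[rect(x,y,a,90,88,72)],[582,-210,-.115],[10,10,.06],d)[:2])
    print(" fence",*fit(lambda x,y,a:[rect(x,y,a,67,64,84)],[586,-197,-.115],[8,8,.04],d)[:2])
    print(" sockblock",*fit(lambda x,y,a:[rect(x,y,a,30,36,78)],[455,-150,-.115],[8,8,.06],d)[:2])
    print(" sockhole",*fit(lambda x,y,a:[rect(x,y,a,22.5,28.5,78)],[455,-150,-.115],[6,6,.06],d)[:2])
E
```

```text
top
 plat [ 580.955 -206.91    -0.094] -86.32604217529297
 fence [ 590.388 -202.258   -0.106] -51.51581573486328
 sockblock [ 456.012 -149.441   -0.096] -120.0
 sockhole [ 460.949 -155.986   -0.144] -72.62055969238281
scene
 plat [ 584.252 -204.525   -0.134] -63.653377532958984
 fence [ 590.332 -191.109   -0.091] -50.46067428588867
 sockblock [ 455.189 -142.      -0.174] -81.3699951171875
 sockhole [ 461.    -155.997   -0.174] -72.22479248046875
both
 plat [ 581.902 -206.736   -0.061] -147.54922485351562
 fence [ 591.627 -194.915   -0.133] -91.85806274414062
 sockblock [ 457.772 -148.445   -0.081] -195.46392822265625
 sockhole [ 461.    -156.      -0.174] -144.7919921875
```

Run:
```python
from h import *
np.set_printoptions(precision=3,suppress=True)
T={"top":"pics/t0_raw.png"};B={**T,"scene":"pics/s0_raw.png"}
def M(x,y,a,sx,sy,nx,ny):
    R=np.array([[np.cos(a),-np.sin(a)],[np.sin(a),np.cos(a)]]);s=R@[sx,sy]+[x,y];n=R@[nx,ny]+[x,y]
    f=rect(*n,a,67,64,84); seg=[]
    for i in range(4): c=f[i]+(f[i+1]-f[i])*.15; e=f[i]+(f[i+1]-f[i])*.85; seg.append(np.array([c,e]))
    return [rect(x,y,a,90,88,72),rect(*s,a,30,36,78),rect(*s,a,30,36,78)]+seg
for d in(T,B):
  for sg in(.8,1.3):
    v,c,_=fit(M,[582,-208,-.11,-133.4,46,2,13],[6,6,.04,6,6,6,6],d,sg)
    a=v[2];R=np.array([[np.cos(a),-np.sin(a)],[np.sin(a),np.cos(a)]])
    print(v,c,"sock",R@v[3:5]+v[:2],"nest",R@v[5:7]+v[:2])
# sharper look at fence brightness along transverse profiles in top image
g=cv2.cvtColor(cv2.imread("pics/t0_raw.png"),6)
print("row215",*g[215,355:450]);print("row230",*g[230,355:450]);print("col398",*g[180:270,398])
```

```text
[ 587.341 -205.534   -0.112 -137.724   40.35     1.707   10.05 ] -97.20668029785156 sock [ 454.996 -150.03 ] nest [ 590.162 -195.738]
[ 581.469 -208.261   -0.108 -131.334   45.838    7.996    7.005] -92.8559341430664 sock [ 455.836 -148.547] nest [ 590.173 -202.158]
[ 582.798 -205.057   -0.121 -132.299   41.967    6.044   10.441] -162.88111877441406 sock [ 456.547 -147.393] nest [ 590.06  -195.424]
[ 581.868 -206.109   -0.119 -130.055   41.704    7.96    12.318] -153.64088439941406 sock [ 457.673 -149.283] nest [ 591.232 -194.821]
row215 64 65 97 154 205 232 238 226 228 211 235 233 191 197 239 243 240 240 241 243 241 241 240 240 240 241 240 241 240 240 239 239 242 242 241 242 241 240 238 239 241 242 241 239 239 240 241 240 238 239 239 240 243 245 243 241 243 242 242 244 244 241 242 241 241 241 240 241 242 243 239 240 239 240 239 241 242 242 238 239 241 242 241 240 244 242 236 180 182 222 226 225 224 206 134
row230 64 75 119 168 225 237 239 234 234 220 230 204 181 203 241 244 241 242 242 245 242 242 241 241 240 242 240 241 242 242 240 239 240 242 241 242 240 241 237 237 241 243 240 239 239 239 241 238 240 241 240 239 242 243 243 241 240 242 242 243 241 241 239 240 241 240 240 241 240 241 239 239 239 239 240 241 239 242 239 239 239 240 240 239 240 240 242 239 201 162 87 57 74 127 192
col398 54 56 52 52 53 52 113 223 245 243 238 217 197 231 243 220 215 235 241 240 242 240 241 239 240 240 240 240 239 239 239 239 240 240 240 239 239 240 240 238 239 239 239 239 239 239 239 239 241 238 239 238 238 239 238 240 240 240 238 239 240 241 239 241 241 239 240 238 240 238 239 240 242 239 215 203 236 235 223 232 241 239 240 239 240 240 238 235 241 243
```

Run:
```python
from h import *
np.set_printoptions(precision=1,suppress=True)
ims=[cv2.cvtColor(cv2.imread(f"pics/t{i}_raw.png"),6).astype(float) for i in(0,2)]
g=ims[0]
for r in(202,204,206,208,240,242,244,246): print(r,*g[r,418:436].astype(int))
e=lambda u,v:at_z("top",u,v,84)[:2]
a=-.115;X=np.array([np.cos(a),np.sin(a)]);Y=np.array([-np.sin(a),np.cos(a)])
L,Re,F=e(366.6,215),e(398,194.6),e(398,255.6)
print(L@Y,Re@X,F@X,(Re-F)@X)
for c in(428,429,430): print(c,e(c-.5,206)@Y,e(c-.5,244)@Y)
for n in("top","scene"): print(ctrl.camera_info(n)["cx"],ctrl.camera_info(n)["cy"])
```

```text
202 241 241 241 240 242 241 243 237 222 228 187 186 226 241 243 241 241 241
204 242 241 241 241 242 243 241 215 192 231 191 189 231 242 243 241 240 242
206 243 241 242 241 242 244 244 214 192 228 192 200 239 242 243 242 238 242
208 242 242 241 240 243 243 242 214 196 233 197 204 239 241 243 241 240 241
240 240 240 239 241 241 241 242 233 205 221 186 200 240 241 239 241 238 240
242 238 240 238 240 239 241 240 231 191 218 194 188 223 239 243 240 241 241
244 239 239 241 240 239 240 243 230 189 228 189 176 206 240 242 241 240 240
246 240 241 239 240 240 240 240 232 191 225 200 204 238 243 241 237 221 190
-63.86258572410394 671.8022020415079 536.6723785616206 135.12982347988734
428 -195.1741899425567 -194.07162097896352
429 -197.33374069724442 -196.2000816199428
430 -199.4932998170569 -198.3285503869304
321.4181278919593 245.87759511542274
316.6743714088728 238.95066763183874
```

Camera fits put the carrier at (529.6,202.4), yaw −8.3°, and all three bottles are inside its cells. The fence profile puts the nest at (585.5,−196.8), yaw about −6.7°. Now to grasp the carrier handle.

servo_tool(plan=[[0.5,[5,40,0],1.7],[0.5,[10,80,0],1.7],[0.5,[15,120,0],1.7],[0.5,[20,160,0],1.7],[0.5,[25,200,0],1.7],[0.5,[30,240,0],1.7],[0.5,[35,275,0],1.7],[0.5,[35.5,288,0],1.7],[0.5,[35.5,288,0],1.7],[0.5,[35.5,288,0],1.7]])

```text
t: 47.78
ee_pos: [529.3, 202.8, 213.3]
orientation: [-0.236, -3.132, 0.001]
ft_force: [-0.5, 0.0, -0.1]
width: 44.1
grasp_force: 0.0
```

servo_tool(plan=[[0.5,[0,0,-20],0],[0.5,[0,0,-40],0],[0.5,[0,0,-50],0],[0.5,[0,0,-50],0],[0.5,[0,0,-50],0],[0.5,[0,0,-50],0]])

```text
t: 48.28
ee_pos: [530.3, 202.1, 164.3]
orientation: [0.238, 3.132, 0.001]
ft_force: [-0.0, 0.1, -0.2]
width: 43.8
grasp_force: 0.0
```

Run:
```python
from h import *
where()
```

```text
tcp [530.3 202.1 164.3] psi 81.3 w 43.8 F [-0.   0.1 -0.2] t 48.2833
```

Lower to z=102, close, then lift slightly.

servo_tool(plan=[[0.5,[0,0,-20],0.4],[0.5,[0,0,-40],0.4],[0.5,[0,0,-54],0.4],[0.5,[0,0,-62],0.4],[0.5,[0,0,-62],0.4],[1,[0,0,-62],0.4],[1,[0,0,-62],0.4],[1,[0,0,-62],0.4],[1,[0,0,-62],0.4],[1,[0,0,-62],0.4]])

```text
t: 49.12
ee_pos: [530.1, 202.7, 102.2]
orientation: [0.224, 3.132, 0.0]
ft_force: [-0.5, -2.0, 5.5]
width: 17.6
grasp_force: 30.0
```

servo_tool(plan=[[1,[0,0,0],0],[1,[0,0,0],0],[1,[0,0,0],0],[1,[0,0,5],0],[1,[0,0,12],0],[1,[0,0,12],0]])

```text
t: 49.62
ee_pos: [529.8, 202.8, 114.2]
orientation: [0.225, 3.133, 0.0]
ft_force: [0.3, 0.7, -6.0]
width: 17.9
grasp_force: 30.0
```

Run:
```python
from h import *
np.set_printoptions(precision=3,suppress=True)
where();snap("scene","s18");snap("top","t18")
print(fit(lambda x,y,a:[l for i,l in enumerate(carrier_lines(x,y,a,11)) if i!=1],[529.6,202.4,-.144],[12,12,.12],{"scene":"pics/s18_raw.png"}))
```

```text
tcp [529.8 202.8 114.2] psi 81.8 w 17.9 F [ 0.3  0.7 -6. ] t 49.6167
(array([530.22 , 202.864,  -0.138]), np.float64(-72.89503479003906), np.float32(-72.56427))
```

Lifted cleanly with about 6 N of weight, and carrier and TCP agree. Carrying it high and smoothly.

servo_tool(plan=[[1,[0,0,12],0],[1,[0,0,30],0],[1,[0,0,52],0],[1,[0,0,76],0],[1,[0,-2,98],0],[1,[1,-10,115],0],[1,[3,-24,125],0],[1,[6,-44,131],0.5],[1,[9,-68,131],1],[1,[13,-95,131],1.4]])

```text
t: 50.55
ee_pos: [542.3, 106.6, 245.0]
orientation: [0.184, 3.136, 0.0]
ft_force: [1.4, -0.8, -6.7]
width: 17.7
grasp_force: 30.0
```

servo_tool(plan=[[1,[4,-29,0],0],[1,[8,-59,0],0],[1,[12,-89,0],0],[1,[17,-119,0],0],[1,[21,-149,0],0],[1,[25,-179,0],0],[1,[29,-209,0],0],[1,[33,-237,0],0],[1,[36,-261,0],0],[1,[39,-281,0],0]])

```text
t: 51.38
ee_pos: [580.7, -176.0, 244.1]
orientation: [-0.188, -3.134, 0.0]
ft_force: [0.6, 0.9, -5.7]
width: 17.7
grasp_force: 30.0
```

servo_tool(plan=[[1,[2,-13,0],0],[1,[3.5,-20,0],0],[1,[3.5,-23.5,0],0],[1,[3.5,-23.5,0],0],[1,[3.5,-23.5,0],0],[1,[3.5,-23.5,0],0]])

```text
t: 51.88
ee_pos: [585.0, -195.7, 244.5]
orientation: [-0.185, -3.136, -0.001]
ft_force: [0.7, -0.2, -6.9]
width: 18.2
grasp_force: 30.0
```

Run:
```python
from h import *
np.set_printoptions(precision=3,suppress=True)
where();snap("scene","s19");snap("top","t19")
print(fit(keep,[655,-278,1.25],[4,4,.2],{"top":"pics/t19_raw.png"}))
```

```text
tcp [ 585.  -195.7  244.5] psi 83.3 w 18.2 F [ 0.7 -0.2 -6.9] t 51.8833
(array([ 656.447, -274.002,    1.297]), np.float64(-79.18936157226562), np.float32(-65.112625))
```

servo_tool(plan=[[1,[0,-1,-12],0],[1,[0,-1,-26],0],[1,[0,-1,-40],0],[1,[0,-1,-48],0],[1,[0,-1,-53],0],[1,[0,-1,-53],0],[1,[0,-1,-53],0]])

```text
t: 52.57
ee_pos: [585.4, -197.8, 191.4]
orientation: [-0.186, -3.136, -0.0]
ft_force: [0.5, 0.4, -6.0]
width: 18.3
grasp_force: 30.0
```

Run:
```python
from h import *
np.set_printoptions(precision=3,suppress=True)
where();snap("scene","s20")
p=ctrl.get_obs()["ee_pos"]
S={"scene":"pics/s20_raw.png"}
print("carrier seen",fit(lambda x,y,a:[l for i,l in enumerate(carrier_lines(x,y,a,p[2]-102.5)) if i!=1],[p[0],p[1],-.118],[8,8,.06],S))
```

```text
tcp [ 585.4 -197.8  191.4] psi 83.2 w 18.3 F [ 0.5  0.4 -6. ] t 52.5667
carrier seen (array([ 589.49 , -189.919,   -0.058]), np.float64(-60.190513610839844), np.float32(-55.688354))
```

servo_tool(plan=[[1,[0,0.5,-3],0],[1,[0,0.5,-6],0],[1,[0,0.5,-8],0],[1,[0,0.5,-10],0],[1,[0,0.5,-10],0]])

```text
t: 53.03
ee_pos: [585.2, -197.0, 181.2]
orientation: [-0.187, -3.136, -0.001]
ft_force: [0.7, 1.1, -6.4]
width: 18.0
grasp_force: 30.0
```

The carrier is inside the fence with no contact; lowering it home.

servo_tool(plan=[[1,[0,0,-2],0],[1,[0,0,-4],0],[1,[0,0,-6],0],[1,[0,0,-7],0],[1,[0,0,-7],0]])

```text
t: 53.45
ee_pos: [584.6, -197.1, 174.7]
orientation: [-0.187, -3.135, -0.001]
ft_force: [-3.0, 3.4, 1.1]
width: 17.9
grasp_force: 30.0
```

servo_tool(plan=[[1,[0,0,-1],0],[1,[0,0,-1],0],[0.6,[0,0,-1],0],[0.6,[0,0,-1],0],[0.6,[0,0,-1],0],[0.6,[0,0,25],0],[0.6,[0,0,60],0],[0.6,[0,20,95],0],[1,[0,60,100],0],[1,[0,100,100],0]])

```text
t: 54.28
ee_pos: [587.2, -97.9, 278.1]
orientation: [0.19, 3.129, -0.002]
ft_force: [1.0, 0.2, 0.2]
width: 25.1
grasp_force: 0.0
```

servo_tool(plan=[[1,[-30,25,0],0],[1,[-60,50,0],0],[1,[-90,75,0],0],[1,[-120,100,0],0],[1,[-120,120,0],0],[1,[-120,120,0],0]])

```text
t: 54.78
ee_pos: [464.2, 24.8, 275.0]
orientation: [0.183, 3.135, 0.001]
ft_force: [-0.2, -0.8, 0.5]
width: 0.4
grasp_force: 0.0
```

Run:
```python
from h import *
np.set_printoptions(precision=3,suppress=True)
where();snap("scene","s21");snap("top","t21")
im={"top":"pics/t21_raw.png","scene":"pics/s21_raw.png"}
for d in(im,{"top":im["top"]},{"scene":im["scene"]}):
  for z in(72,84): print(z,fit(lambda x,y,a:carrier_lines(x,y,a,z),[585.5,-196.8,-.118],[10,10,.1],d)[:2])
print("keeper",fit(keep,[655,-277,1.2],[4,4,.15],{"top":im["top"]})[:2])
def tm(x,y,a): return [rect(x,y,a,26,32,46)]
print("timer",[fit(tm,[411,200,-.66],[35,35,.3],d)[:2] for d in(im,{"top":im["top"]},{"top":"pics/t0_raw.png"})])
```

```text
tcp [464.2  24.8 275. ] psi 83.3 w 0.4 F [-0.2 -0.8  0.5] t 54.7833
72 (array([ 583.402, -197.121,   -0.12 ]), np.float64(-147.74493408203125))
84 (array([ 580.775, -195.236,   -0.116]), np.float64(-142.75067138671875))
72 (array([ 583.413, -197.828,   -0.12 ]), np.float64(-84.316650390625))
84 (array([ 580.636, -195.982,   -0.115]), np.float64(-84.0136489868164))
72 (array([ 582.038, -191.847,   -0.124]), np.float64(-65.85829162597656))
84 (array([ 595.494, -198.889,   -0.108]), np.float64(-64.94165802001953))
keeper (array([ 656.046, -278.756,    1.29 ]), np.float64(-90.72198486328125))
timer [(array([410.092, 203.151,  -0.687]), np.float64(-224.00991821289062)), (array([410.888, 202.114,  -0.664]), np.float64(-118.51197052001953)), (array([410.78 , 200.879,  -0.663]), np.float64(-119.83240509033203))]
```

The carrier sits at (583.4,−197.1), yaw −0.12, in the nest, and the timer is unmoved. Next, shut the keeper. I'll check clearances on the right first.

Run:
```python
from h import *
np.set_printoptions(precision=0,suppress=True)
for n,u,v in(("spray base",555,190),("spray left",541,180),("sprayhead",600,125)): print(n,at_z("top",u,v,0),at_z("top",u,v,200))
h=np.array([655.5,-278]);
for t in(1.29,1.1,.9,.7,.5,.3,.15,.05,0):
    a=np.radians(173.3)+t;d=np.array([np.cos(a),np.sin(a)]);n=np.array([-d[1],d[0]])
    off=8+10*abs(n[1])+13.5*abs(n[0]) if min(abs(n))<.3 else 24
    print(t,"knob",h+158*d,"push",h+158*d+n*off)
```

```text
spray base [ 657. -586.    0.] [ 599. -498.  200.]
spray left [ 684. -558.    0.] [ 622. -474.  200.]
sprayhead [ 807. -721.    0.] [ 727. -612.  200.]
1.29 knob [ 594. -424.] push [ 616. -433.]
1.1 knob [ 568. -409.] push [ 588. -423.]
0.9 knob [ 544. -389.] push [ 560. -406.]
0.7 knob [ 524. -365.] push [ 537. -385.]
0.5 knob [ 509. -337.] push [ 518. -359.]
0.3 knob [ 500. -307.] push [ 504. -327.]
0.15 knob [ 498. -283.] push [ 498. -302.]
0.05 knob [ 498. -267.] push [ 497. -286.]
0 knob [ 499. -260.] push [ 496. -279.]
```

servo_tool(plan=[[1,[15,-30,0],-7],[1,[30,-65,0],-14],[1,[45,-100,0],-21],[1,[60,-135,0],-28],[1,[75,-170,0],-35],[1,[90,-205,0],-42],[1,[105,-240,0],-49],[1,[120,-275,0],-56],[1,[135,-310,0],-63],[1,[150,-345,0],-70]])

```text
t: 55.72
ee_pos: [615.5, -326.5, 273.9]
orientation: [1.961, 2.454, -0.001]
ft_force: [0.8, 0.6, 0.8]
width: 0.4
grasp_force: 0.0
```

servo_tool(plan=[[1,[8,-35,0],-7],[1,[16,-70,0],-14],[1,[24,-105,0],-19],[1,[25,-117,0],-19],[1,[25,-117,0],-19],[1,[25,-117,-40],-19],[1,[25,-117,-80],-19],[1,[25,-117,-110],-19],[1,[25,-117,-124],-19],[1,[25,-117,-124],-19]])

```text
t: 56.55
ee_pos: [638.0, -437.1, 146.0]
orientation: [-2.324, -2.103, 0.003]
ft_force: [0.4, 0.3, -0.3]
width: 0.7
grasp_force: 0.0
```

servo_tool(plan=[[1,[0,0,0],0],[1,[0,0,0],0]])

```text
t: 56.72
ee_pos: [641.6, -439.9, 153.3]
orientation: [2.327, 2.105, 0.001]
ft_force: [0.3, -0.1, 0.1]
width: 0.5
grasp_force: 0.0
```

servo_tool(plan=[[1,[-12,4,0],0],[1,[-25,8,0],0],[1,[-39,13,0],0],[1,[-53,18,0],0],[1,[-67,26,0],0],[1,[-81,35,0],0],[1,[-93,45,0],0],[1,[-104,56,0],0],[1,[-114,69,0],0],[1,[-123,82,0],0]])

```text
t: 57.55
ee_pos: [518.3, -358.0, 153.8]
orientation: [2.327, 2.102, 0.002]
ft_force: [0.9, 0.0, -0.6]
width: 0.1
grasp_force: 0.2
```

servo_tool(plan=[[1,[-7,15,0],0],[1,[-14,32,0],0],[1,[-18,46,0],0],[1,[-20,56,0],0],[1,[-20,56,0],0]])

```text
t: 57.97
ee_pos: [497.6, -300.0, 152.0]
orientation: [2.328, 2.107, 0.001]
ft_force: [-0.5, 0.2, 0.4]
width: 0.2
grasp_force: 0.0
```

Run:
```python
from h import *
where()
```

```text
tcp [ 497.6 -300.   152. ] psi -5.7 w 0.2 F [-0.5  0.2  0.4] t 57.9667
```

servo_tool(plan=[[1,[-0.5,4,0],0],[1,[-1,8,0],0],[1,[-1,12,0],0],[1,[-1,12,0],0]])

```text
t: 58.3
ee_pos: [496.9, -290.3, 151.0]
orientation: [2.329, 2.105, -0.001]
ft_force: [0.2, -2.4, 2.1]
width: 0.4
grasp_force: 1.0
```

servo_tool(plan=[[1,[0,3,0],0],[1,[0,6,0],0],[1,[0,6,0],0]])

```text
t: 58.55
ee_pos: [496.5, -283.5, 150.6]
orientation: [2.331, 2.105, 0.0]
ft_force: [0.0, -0.5, -0.0]
width: 0.3
grasp_force: 0.0
```

servo_tool(plan=[[1,[0,2,0],0],[1,[0,4,0],0],[1,[0,4,0],0]])

```text
t: 58.8
ee_pos: [496.0, -278.7, 150.2]
orientation: [-2.33, -2.105, 0.0]
ft_force: [-0.3, 0.0, -0.3]
width: 0.2
grasp_force: 0.0
```

servo_tool(plan=[[1,[0,1.5,0],0],[1,[0,3,0],0],[1,[0,3,0],0]])

```text
t: 59.05
ee_pos: [496.1, -277.2, 150.4]
orientation: [2.329, 2.106, -0.002]
ft_force: [-0.8, -7.1, -2.2]
width: 0.7
grasp_force: 3.1
```

servo_tool(plan=[[1,[0,2,0],0],[1,[0,3,0],0],[1,[0,3,0],0]])

```text
t: 59.3
ee_pos: [496.2, -276.5, 150.6]
orientation: [2.326, 2.104, -0.005]
ft_force: [-3.3, -17.3, -5.3]
width: 0.7
grasp_force: 8.3
```

Run:
```python
from h import *
np.set_printoptions(precision=3,suppress=True)
where()
snap("scene","s22");snap("top","t22")
for d in({"scene":"pics/s22_raw.png"},{"top":"pics/t22_raw.png"}): print(fit(lambda t:keep(655.5,-278,t),[.1],[.2],d))
```

```text
tcp [ 496.2 -276.5  150.6] psi -5.7 w 0.7 F [ -3.3 -17.3  -5.3] t 59.3
(array([-0.028]), np.float64(-56.35129928588867), np.float32(-38.134335))
(array([0.013]), np.float64(-102.91223907470703), np.float32(-84.86931))
```

The keeper is against a firm stop (17 N), and the image fit gives about 0 rad, so it is shut. I'll retreat, turn for the timer and re-measure it.

servo_tool(plan=[[1,[0,-12,0],0],[1,[0,-25,10],0],[1,[0,-25,50],0],[1,[0,-25,90],0],[0,[-5,0,110],7],[0,[-10,40,110],14],[0,[-15,80,110],21],[0,[-20,120,110],28],[0,[-25,160,110],35],[0,[-30,200,110],42]])

```text
t: 60.23
ee_pos: [465.4, -71.6, 260.7]
orientation: [-1.414, -2.805, -0.001]
ft_force: [1.2, 1.2, 0.0]
width: 36.6
grasp_force: 0.0
```

servo_tool(plan=[[0,[-5,40,0],7],[0,[-10,80,0],14],[0,[-15,120,0],16],[0,[-20,150,0],16],[0,[-20,160,0],16],[0,[-20,160,0],16],[0,[-20,160,0],16]])

```text
t: 60.82
ee_pos: [446.3, 86.6, 260.5]
orientation: [1.016, 2.973, -0.0]
ft_force: [1.2, -0.5, -1.0]
width: 83.2
grasp_force: 0.0
```

Run:
```python
from h import *
np.set_printoptions(precision=3,suppress=True)
where();snap("scene","s23");snap("top","t23")
im={"top":"pics/t23_raw.png","scene":"pics/s23_raw.png"}
def tm(x,y,a): return [rect(x,y,a,26,32,46)]
for d in(im,{"top":im["top"]},{"scene":im["scene"]}): print("timer",fit(tm,[411,202,-.66],[40,40,.4],d))
print("keeper",fit(lambda t:keep(655.5,-278,t),[.1],[.2],{"top":im["top"]}))
print("carrier",fit(lambda x,y,a:carrier_lines(x,y,a,72),[584,-197,-.12],[10,10,.1],im)[:2])
s=cv2.imread("pics/t23_raw.png")
A=overlay(s,"top",carrier_lines(583.4,-197.1,-.12,72)[:2]+[rect(585.5,-196.8,-.118,67,64,84)],(345,170,130,150),3)
B=overlay(s,"top",[rect(411,202,-.67,26,32,46)],(165,240,120,150),3);cv2.imwrite("pics/m23.png",np.hstack([A,B]))
```

```text
tcp [446.3  86.6 260.5] psi 52.3 w 83.2 F [ 1.2 -0.5 -1. ] t 60.8167
timer (array([385.472, 219.857,  -0.634]), np.float64(-175.07537841796875), np.float32(-175.75531))
timer (array([376.731, 229.234,  -0.992]), np.float64(-90.62887573242188), np.float32(-72.49876))
timer (array([409.792, 203.896,  -0.685]), np.float64(-107.84136962890625), np.float32(-103.25655))
keeper (array([0.025]), np.float64(-68.12067413330078), np.float32(-58.509403))
carrier (array([ 583.544, -196.316,   -0.117]), np.float64(-137.57350158691406))
```

View pics/m23.png

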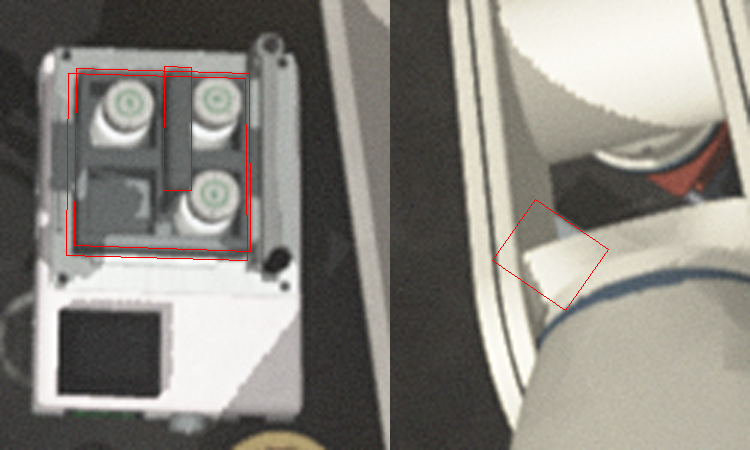

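The last picture shows the carrier in the fence with three upright caps at (128,103), (217,99) and (214,192), and the keeper bar shut along its right side. The scene fit puts the timer unmoved at (410,203). Grasping the timer.

servo_tool(plan=[[0,[-10,35,0],-1],[0,[-22,75,0],-1],[0,[-36,116,0],-1],[0,[-36,116,0],-1],[0,[-36,116,-40],-1],[0,[-36,116,-80],-1],[0,[-36,116,-120],-1],[0,[-36,116,-150],-1],[0,[-36,116,-150],-1],[0,[-36,116,-150],-1]])

```text
t: 61.75
ee_pos: [409.9, 201.1, 109.6]
orientation: [-1.046, -2.959, 0.005]
ft_force: [0.5, 1.2, 1.2]
width: 88.3
grasp_force: 0.0
```

servo_tool(plan=[[0,[0,0,0],0],[0,[0,0,0],0],[0,[0,0,0],0]])

```text
t: 62.0
ee_pos: [411.7, 203.0, 112.5]
orientation: [1.043, 2.96, 0.004]
ft_force: [0.5, -0.3, -0.0]
width: 87.8
grasp_force: 0.0
```

Run:
```python
from h import *
np.set_printoptions(precision=3,suppress=True)
where();snap("scene","s24")
def tm(x,y,a): return [rect(x,y,a,26,32,46)]
print("timer",fit(tm,[410,203,-.68],[12,12,.2],{"scene":"pics/s24_raw.png"}),fit(tm,[410,203,-.68],[12,12,.2],{"scene":"pics/s21_raw.png","top":"pics/t21_raw.png"},.8))
```

```text
tcp [411.7 203.  112.5] psi 51.2 w 87.8 F [ 0.5 -0.3 -0. ] t 62.0
timer (array([409.727, 203.936,  -0.685]), np.float64(-107.80057525634766), np.float32(-106.466484)) (array([410.108, 203.271,  -0.677]), np.float64(-227.66671752929688), np.float32(-227.38466))
```

servo_tool(plan=[[0,[-1,0,-25],0],[0,[-1,0,-50],0],[0,[-1,0,-70],0],[0,[-1,0,-84],0],[0,[-1,0,-84],0],[1,[-1,0,-84],0],[1,[-1,0,-84],0],[1,[-1,0,-84],0],[1,[-1,0,-84],0],[1,[-1,0,-84],0]])

```text
t: 62.88
ee_pos: [410.1, 203.1, 27.6]
orientation: [1.043, 2.962, 0.003]
ft_force: [-1.6, 0.2, 7.7]
width: 63.7
grasp_force: 30.0
```

servo_tool(plan=[[1,[0,0,0],0],[1,[0,0,0],0],[1,[0,0,10],0],[1,[0,0,25],0],[1,[0,0,25],0],[1,[0,0,25],0]])

```text
t: 63.38
ee_pos: [409.8, 203.0, 52.5]
orientation: [1.043, 2.962, 0.003]
ft_force: [-0.3, 0.3, -1.1]
width: 64.0
grasp_force: 30.0
```

Run:
```python
from h import *
np.set_printoptions(precision=3,suppress=True)
where();snap("scene","s25");z=ctrl.get_obs()["ee_pos"][2]-28.5
def tm(x,y,a): return [rect(x,y,a,26,32,46+z)]
print(z,"timer",fit(tm,[410,203,-.68],[12,12,.2],{"scene":"pics/s25_raw.png"}))
```

```text
tcp [409.8 203.   52.5] psi 51.2 w 64.0 F [-0.3  0.3 -1.1] t 63.3833
23.385563700923335 timer (array([410.659, 202.988,  -0.679]), np.float64(-94.0863265991211), np.float32(-93.55247))
```

Run:
```python
from h import *
np.set_printoptions(precision=1,suppress=True)
a=-.118;X=np.array([np.cos(a),np.sin(a)]);Y=np.array([-np.sin(a),np.cos(a)])
g=np.mean([cv2.cvtColor(cv2.imread(f"pics/t{i}_raw.png"),6).astype(float) for i in(0,2,9,13,17,21,23)],0)
for r in(280,287,294): print(r,*g[r,356:408].astype(int))
for c in(371,380,390): print(c,*g[266:312,c].astype(int))
def edge(v,lo,i0,i1):
    for i in range(i0,i1):
        if (v[i]-lo)*(v[i+1]-lo)<=0: return i+(lo-v[i])/(v[i+1]-v[i])
Ls=[(edge(g[r],130,357,376),r) for r in range(278,298)];Rs=[(edge(g[r],100,388,404),r) for r in range(278,298)]
Ts=[(c,edge(g[:,c],100,266,280)) for c in range(368,394)];Bs=[(c,edge(g[:,c],130,295,308)) for c in range(368,394)]
for z in(58,78):
    for n,E,D in(("L",Ls,Y),("R",Rs,Y),("rear",Ts,X),("front",Bs,X)):
        q=np.array([at_z("top",*e,z)[:2]@D for e in E if None not in e]);print(z,n,len(q),q.mean(),q.std(),q[:2].mean(),q[-2:].mean())
```

```text
280 136 176 210 217 221 225 227 228 143 80 87 91 92 92 91 92 95 98 104 106 104 102 104 100 88 85 95 92 91 90 87 86 80 80 88 90 90 89 87 88 90 91 123 168 171 186 215 234 235 234 235 220
287 151 183 212 217 221 224 227 225 143 80 88 91 90 89 90 91 93 95 104 107 108 109 107 106 101 91 99 108 106 106 105 103 90 83 83 83 80 78 68 63 67 84 119 159 166 183 211 219 220 218 213 199
294 160 187 209 213 216 219 219 200 133 104 108 108 106 109 110 111 112 112 105 108 110 109 107 108 106 93 96 107 109 108 106 106 104 89 83 84 82 83 77 77 78 83 120 164 174 180 201 217 221 217 204 194
371 202 208 214 207 184 178 157 111 82 73 72 75 82 88 92 93 93 92 93 91 92 91 93 103 111 111 110 112 111 108 110 107 108 106 99 134 199 214 213 197 155 123 114 108 106 107
380 207 208 212 202 181 173 160 128 100 90 84 73 75 82 88 94 97 96 97 97 98 101 98 103 105 105 104 106 106 107 103 105 110 110 105 125 182 218 221 213 174 133 116 108 109 108
390 225 226 230 223 204 197 190 156 111 93 87 89 89 90 88 78 70 69 73 81 83 83 82 82 82 82 83 83 83 81 80 80 78 80 79 79 124 193 209 204 162 106 82 90 91 94
58 L 20 -60.84503322003493 0.26574334625667195 -60.64213508426587 -60.88709733395196
58 R 20 -127.85135297836375 7.913641460805549 -131.32879123254656 -111.93663916774321
58 rear 26 499.1210376035275 2.9095094993191446 502.24114911634763 499.8830910797842
58 front 26 442.14185397697196 0.47438715595614894 442.23961712870334 441.16622431787835
78 L 20 -59.44395944375195 0.261487431527875 -59.24431074837955 -59.485349895338416
78 R 20 -125.37716415630844 7.786903449390092 -128.7989107783472 -109.71732658573414
78 rear 26 495.6254066003673 2.8629133210661384 498.6955491159201 496.3752556897243
78 front 26 439.558752112347 0.4667897831051364 439.65494957431315 438.5987472908813
```

Socket centre from the block edges: (454.7,−149.5). Carrying the timer over.

servo_tool(plan=[[1,[0,0,30],0],[1,[0,-5,65],4],[1,[2,-25,100],8],[1,[6,-55,108],12],[1,[11,-90,108],16],[1,[16,-125,108],20],[1,[21,-160,108],24],[1,[26,-195,108],28],[1,[30,-230,108],32],[1,[34,-262,108],32]])

```text
t: 64.27
ee_pos: [442.6, -61.2, 158.9]
orientation: [-0.181, -3.135, -0.0]
ft_force: [0.0, 0.4, -0.3]
width: 64.1
grasp_force: 30.0
```

servo_tool(plan=[[1,[4,-30,0],0],[1,[7,-55,0],0],[1,[9,-75,0],0],[1,[10.5,-87,0],0],[1,[10.5,-90.5,0],0],[1,[10.5,-90.5,0],0],[1,[10.5,-90.5,-20],0],[1,[10.5,-90.5,-36],0],[1,[10.5,-90.5,-36],0],[1,[10.5,-90.5,-36],0]])

```text
t: 65.1
ee_pos: [452.9, -148.5, 123.0]
orientation: [-0.184, -3.134, -0.001]
ft_force: [-0.3, 0.5, -0.7]
width: 64.3
grasp_force: 30.0
```

Run:
```python
from h import *
np.set_printoptions(precision=3,suppress=True)
where();snap("scene","s26");z=ctrl.get_obs()["ee_pos"][2]-27.6
def tm(x,y,a): return [rect(x,y,a,26,32,46+z)]
print(z,"timer",fit(tm,[454.8,-149.5,-.118],[12,12,.1],{"scene":"pics/s26_raw.png"}))
```

```text
tcp [ 452.9 -148.5  123. ] psi 83.3 w 64.3 F [-0.3  0.5 -0.7] t 65.1
96.02266474890362 timer (array([ 466.782, -152.365,   -0.156]), np.float64(-49.81126403808594), np.float32(-31.990198))
```

servo_tool(plan=[[1,[1.5,-1,-6],0],[1,[1.5,-1,-12],0],[1,[1.5,-1,-15],0],[1,[1.5,-1,-15],0]])

```text
t: 65.48
ee_pos: [454.9, -150.6, 108.0]
orientation: [-0.186, -3.135, -0.0]
ft_force: [-0.2, -0.8, -1.4]
width: 63.7
grasp_force: 30.0
```

servo_tool(plan=[[1,[0,0,-2],0],[1,[0,0,-4],0],[1,[0,0,-6],0],[1,[0,0,-6],0]])

```text
t: 65.82
ee_pos: [455.3, -150.8, 102.6]
orientation: [0.187, 3.136, -0.0]
ft_force: [-1.2, 1.4, 0.5]
width: 64.0
grasp_force: 30.0
```

servo_tool(plan=[[1,[-0.5,0.7,-1],0],[1,[-0.5,0.7,-2],0],[1,[-0.5,0.7,-3],0],[1,[-0.5,0.7,-3],0]])

```text
t: 66.15
ee_pos: [455.8, -150.7, 101.8]
orientation: [0.186, 3.134, -0.002]
ft_force: [-8.0, 2.3, 29.5]
width: 64.1
grasp_force: 30.1
```

servo_tool(plan=[[1,[0,0,2],0],[1,[-1.5,0,2],0],[1,[-1.5,0,1],0],[1,[-1.5,0,0],0],[1,[-1.5,0,0],0]])

```text
t: 66.57
ee_pos: [454.3, -150.3, 101.5]
orientation: [0.186, 3.134, -0.001]
ft_force: [-5.9, 4.3, 30.4]
width: 64.1
grasp_force: 30.1
```

servo_tool(plan=[[1,[0,0,2.5],0],[1,[-1,1.5,2.5],0],[1,[-1,1.5,1],0],[1,[-1,1.5,0],0],[1,[-1,1.5,0],0]])

```text
t: 66.98
ee_pos: [453.6, -149.0, 100.5]
orientation: [0.187, 3.133, -0.001]
ft_force: [0.4, 0.6, 16.6]
width: 64.1
grasp_force: 30.0
```

servo_tool(plan=[[1,[0,0,-1],0],[1,[0,0.3,-2],0],[1,[0,0.3,-2],0]])

```text
t: 67.23
ee_pos: [454.6, -149.1, 99.0]
orientation: [0.186, 3.131, -0.002]
ft_force: [1.0, -0.9, 20.3]
width: 64.0
grasp_force: 30.0
```

servo_tool(plan=[[1,[-0.3,0,-1],0],[1,[-0.3,0,-2],0],[1,[-0.3,0,-2],0]])

```text
t: 67.48
ee_pos: [455.3, -149.2, 97.4]
orientation: [0.187, 3.129, -0.002]
ft_force: [4.5, 0.7, 21.5]
width: 64.0
grasp_force: 30.0
```

servo_tool(plan=[[1,[-0.5,0,-1],0],[1,[-0.5,0,-2],0],[1,[-0.5,0,-2],0]])

```text
t: 67.73
ee_pos: [455.8, -149.3, 95.8]
orientation: [0.187, 3.127, -0.003]
ft_force: [5.4, 2.6, 21.6]
width: 63.9
grasp_force: 30.0
```

Run:
```python
from h import *
np.set_printoptions(precision=3,suppress=True)
where();snap("scene","s27")
g=cv2.imread("pics/s27_raw.png")
for z in(66,70,74,78):
    r=rect(454.6,-149.3,-.118,26,32,46+z);print(z,px("scene",r)[:4].round(1).tolist())
hsv=cv2.cvtColor(g,cv2.COLOR_BGR2HSV);u,v=px("scene",(454.6,-149.3,112))[0].astype(int)
print(u,v);gr=cv2.cvtColor(g,6)
for r in range(v-14,v+22,2): print(r,*gr[r,u-34:u+34:2])
```

```text
tcp [ 455.8 -149.3   95.8] psi 83.2 w 63.9 F [ 5.4  2.6 21.6] t 67.7333
66 [[404.0, 237.5], [390.2, 226.0], [365.4, 233.9], [378.7, 246.0]]
70 [[404.1, 236.0], [390.3, 224.5], [365.5, 232.4], [378.8, 244.4]]
74 [[404.2, 234.4], [390.4, 222.9], [365.5, 230.8], [378.9, 242.8]]
78 [[404.4, 232.8], [390.5, 221.4], [365.6, 229.3], [379.0, 241.2]]
384 235
221 66 62 59 62 65 66 69 69 68 89 95 62 62 58 54 56 81 80 81 83 86 116 124 122 110 107 109 108 108 109 107 109 109 108
223 75 64 63 61 62 68 68 74 103 105 111 61 52 53 54 59 75 80 81 86 94 119 125 123 111 108 108 108 107 108 110 110 110 110
225 84 71 64 63 61 61 68 75 88 85 105 59 55 53 55 64 83 90 103 107 121 124 125 124 112 108 108 109 109 109 109 109 109 108
227 87 69 67 66 63 66 70 61 58 64 73 55 58 81 99 115 109 116 112 117 119 118 124 124 113 108 107 108 109 109 110 110 110 109
229 85 71 68 69 63 63 73 64 54 54 56 58 65 101 105 86 94 109 112 111 110 114 123 124 114 107 107 107 107 109 109 111 110 108
231 95 71 71 76 72 71 77 75 56 52 58 61 60 67 65 49 56 73 110 114 115 118 124 125 113 108 109 109 109 109 109 108 109 110
233 119 86 6
[... 843 characters left out ...]
 113 109 111 112 109 119 124 124 114 109 109 107 108 109 110 109 110
247 190 189 163 156 149 162 95 55 60 62 62 69 80 88 106 109 109 111 110 107 100 93 114 125 124 113 108 107 110 108 108 108 108 108
249 181 188 190 180 178 188 111 47 58 61 62 70 74 86 104 111 106 100 94 95 94 98 104 124 125 114 109 106 109 110 109 108 110 109
251 164 181 189 194 196 188 103 43 46 62 62 67 75 73 88 91 90 93 98 87 69 57 86 122 125 117 107 108 108 108 109 109 109 110
253 145 164 181 190 194 188 104 45 42 45 65 66 53 69 88 96 85 72 58 52 54 54 81 124 124 120 108 109 109 109 109 110 109 108
255 139 146 164 182 189 195 171 90 48 47 48 53 49 47 58 58 49 52 49 51 52 50 76 123 124 122 108 109 107 108 107 109 108 110
```

The timer slipped in the grip: by pixel height its origin is still about 75 mm, resting at the foot's step. I'll release it, retreat and measure it against the socket.

servo_tool(plan=[[1,[0,0,2],0],[0.1,[0,0,2],0],[0.1,[0,0,2],0],[0.1,[0,0,2],0],[0.1,[0,0,25],0],[0.1,[0,0,60],0],[0.1,[0,0,100],0],[0.1,[0,40,130],0],[0.1,[0,80,130],0],[0.1,[0,120,130],0]])

```text
t: 68.62
ee_pos: [451.9, -31.4, 225.2]
orientation: [0.191, 3.132, -0.0]
ft_force: [0.1, -0.0, -0.2]
width: 79.2
grasp_force: 0.0
```

servo_tool(plan=[[0.1,[0,40,0],0],[0.1,[0,80,0],0],[0.1,[0,110,0],0],[0.1,[0,110,0],0]])

```text
t: 68.95
ee_pos: [450.6, 82.1, 222.9]
orientation: [-0.18, -3.135, -0.001]
ft_force: [-0.7, 0.1, -0.2]
width: 79.3
grasp_force: 0.0
```

Run:
```python
from h import *
np.set_printoptions(precision=3,suppress=True)
where();snap("scene","s28");snap("top","t28")
im={"top":"pics/t28_raw.png","scene":"pics/s28_raw.png"}
def tm(x,y,a,z): return [rect(x,y,a,26,32,46+z)]
for d in(im,{"top":im["top"]},{"scene":im["scene"]}):
  print(fit(tm,[455,-149.5,-.118,74],[8,8,.1,10],d,.9)[:2], fit(lambda x,y,a:tm(x,y,a,75),[455,-149.5,-.118],[8,8,.1],d,.9)[:2])
g=cv2.cvtColor(cv2.imread(im["top"]),6)
for r in range(264,308,2): print(r,*g[r,356:408])
```

```text
tcp [450.6  82.1 222.9] psi 83.4 w 79.3 F [-0.7  0.1 -0.2] t 68.95
(array([ 459.756, -150.878,   -0.124,   70.129]), np.float64(-177.35400390625)) (array([ 455.027, -151.644,   -0.118]), np.float64(-170.85414123535156))
(array([ 447.345, -152.133,   -0.118,   64.346]), np.float64(-105.48635864257812)) (array([ 457.741, -151.617,   -0.088]), np.float64(-102.70072174072266))
(array([ 462.923, -150.907,   -0.11 ,   68.669]), np.float64(-81.88777160644531)) (array([ 455.523, -144.542,   -0.113]), np.float64(-81.4484634399414))
264 103 156 210 234 237 230 242 246 235 194 195 234 245 243 244 243 244 247 247 246 231 215 192 188 184 188 188 196 216 199 187 196 208 196 192 209 199 210 207 199 219 214 190 189 205 201 213 208 200 210 226 241
266 118 161 212 236 239 239 241 237 236 234 234 236 239 240 237 232 232 234 235 220 176 162 163 163 162 169 168 165 169 164 163 169 170 165 165 168 166 160 163 165 167 169 167 170 166 169 169 169 169 171 180 222
268 127 164 216 237 242 246 246 245 246 247 247 248 248 244 247 244 244 247 242 203 183 188 191 187 189 191 191 186 188 188 186 188 184 191 189 185
[... 3216 characters left out ...]
 48 49 52 46 45 46 49 53 114 208 236 240 245 246 247 246 246 246
302 150 194 236 241 244 245 245 241 225 225 225 223 217 218 222 225 223 221 212 191 182 178 181 181 179 176 177 153 148 150 154 144 148 136 124 114 123 119 121 118 121 150 233 250 247 245 244 245 245 247 246 246
304 147 177 207 222 234 234 237 236 238 239 241 244 241 243 244 246 246 246 246 246 246 245 245 244 244 247 248 247 248 248 248 247 248 248 247 248 247 248 245 247 247 246 246 244 241 242 242 242 245 244 245 246
306 149 160 161 169 170 174 170 174 174 174 137 119 116 116 124 138 145 144 149 149 152 152 152 157 160 163 164 168 167 171 174 181 177 180 181 180 191 197 210 209 209 214 214 217 218 221 221 221 222 229 229 215
```

Run:
```python
from h import *
a=-.118;X=np.array([np.cos(a),np.sin(a)]);Y=np.array([-np.sin(a),np.cos(a)])
g=cv2.cvtColor(cv2.imread("pics/t28_raw.png"),6).astype(float)
def edge(v,lo,i0,i1):
    for i in range(i0,i1):
        if (v[i]-lo)*(v[i+1]-lo)<=0: return i+(lo-v[i])/(v[i+1]-v[i])
Ls=[(edge(g[r],118,366,372),r) for r in range(275,292)];Rs=[(edge(g[r],165,396,402),r) for r in range(275,292)]
Fs=[(c,edge(g[:,c],138,289,297)) for c in range(372,392)]
for z in(112,118,121,124):
    m=lambda E,D:np.polyfit(range(len(E)),[at_z("top",*e,z)[:2]@D for e in E],1)
    l,r,f=m(Ls,Y),m(Rs,Y),m(Fs,X);c=lambda p,n:p[0]*(n-1)/2+p[1]
    L,R,F=c(l,17),c(r,17),c(f,20);print(z,"L %.1f R %.1f w %.1f cy %.1f F %.1f cx %.1f"%(L,R,L-R,(L+R)/2,F,F+26),"slopes",l[0]/2.1,r[0]/2.1,f[0]/2.1)
b=[(edge(g[r],150,362,367),r) for r in range(278,298)];q=[at_z("top",*e,78)[:2]@Y for e in b];print("block L",np.mean(q))
f=[(c,edge(g[:,c],135,299,304)) for c in range(368,390)];q=[at_z("top",*e,78)[:2]@X for e in f if e[1]];print("block front",np.mean(q))
```

```text
112 L -65.7 R -129.3 w 63.6 cy -97.5 F 451.3 cx 477.3 slopes -0.009156672826476885 0.0017447057218098003 -0.01887392628284785
118 L -65.2 R -128.5 w 63.3 cy -96.9 F 450.4 cx 476.4 slopes -0.009110690933265367 0.0017359443656134487 -0.018779147439124184
121 L -65.0 R -128.1 w 63.1 cy -96.6 F 450.0 cx 476.0 slopes -0.009087699986658137 0.0017315636875177226 -0.01873175801726113
124 L -64.8 R -127.7 w 63.0 cy -96.3 F 449.6 cx 475.6 slopes -0.009064709040053107 0.001727183009419607 -0.018684368595397436
block L -58.44117685369463
block front 438.8793030960191
```

The turn budget is nearly spent, so I'll do this as one sequence: press the high front edge, regrip with a gentle search while pressing, press from the top and record the seated height. Then I'll retreat and hand in only if the block is seated.

servo_tool(plan=[[1,[-1,-40,0],0],[1,[-2,-80,0],0],[1,[-4,-120,0],0],[1,[-5,-158,-8],0],[1,[-6,-195,-25],0],[1,[-7.5,-230,-45],0],[1,[-7.5,-241.5,-73],0],[1,[-7.5,-241.5,-73],0],[1,[-7.5,-241.5,-73],0],[1,[-7.5,-241.5,-73],0]])

```text
t: 69.88
ee_pos: [443.5, -163.5, 150.9]
orientation: [-0.188, -3.135, -0.001]
ft_force: [1.1, 1.1, 0.8]
width: 16.4
grasp_force: 0.0
```

servo_tool(plan=[[1,[0,0,-10],0],[1,[0,0,-16],0],[1,[0,0,-19],0],[1,[0,0,-21],0],[1,[3,0,-21],0],[1,[3,0,-21],0],[1,[3,0,-5],0],[1,[3,0,15],0],[0,[11,10,10],0],[0,[11,10,10],0]])

```text
t: 70.72
ee_pos: [456.3, -152.8, 161.2]
orientation: [0.185, 3.134, -0.001]
ft_force: [-0.5, 0.2, 0.4]
width: 10.4
grasp_force: 0.0
```

servo_tool(plan=[[0,[0,0,0],0],[0,[0,0,0],0],[0,[0,0,0],0],[0,[0,0,0],0],[0,[0,0,0],0],[0,[0,0,0],0],[0,[0,0,0],0],[0,[0,0,0],0],[0,[0,0,-15],0],[0,[0,0,-30],0]])

```text
t: 71.55
ee_pos: [455.7, -153.7, 130.9]
orientation: [0.186, 3.134, -0.001]
ft_force: [-0.5, 0.8, -0.5]
width: 77.0
grasp_force: 0.0
```

servo_tool(plan=[[0,[0,0,-12],0],[0,[0,0,-22],0],[0,[0,0,-22],0],[1,[0,0,-22],0],[1,[0,0,-22],0],[1,[0,0,-22],0],[1,[0,0,-22],0],[1,[0,0,-22],0],[1,[0,0,-22],0],[1,[0,0,-22],0]])

```text
t: 72.38
ee_pos: [455.3, -149.9, 109.5]
orientation: [0.191, 3.135, 0.009]
ft_force: [4.4, 24.4, 8.4]
width: 63.9
grasp_force: 30.0
```

servo_tool(plan=[[1,[0,0,-2],0],[1,[1.5,0,-4],0],[1,[2,1.5,-5],0],[1,[0,1.5,-6],0],[1,[-2,0.5,-7],0],[1,[-2,-1.5,-8],0],[1,[0,-1.5,-9],0],[1,[1,0,-11],0],[1,[0,0,-13],0],[1,[0,0,-13],0]])

```text
t: 73.22
ee_pos: [458.2, -150.0, 99.6]
orientation: [0.19, 3.129, 0.007]
ft_force: [2.2, 32.8, 42.3]
width: 63.9
grasp_force: 30.0
```

servo_tool(plan=[[1,[0,0,1],0],[0.1,[0,0,1],0],[0.1,[0,0,1],0],[0.1,[0,0,1],0],[0.1,[0,0,30],0],[0.1,[0,0,60],0],[1,[-2,-13,60],0],[1,[-2,-13,60],0],[1,[-2,-13,60],0],[1,[-2,-13,60],0]])

```text
t: 74.05
ee_pos: [452.1, -166.2, 154.7]
orientation: [-0.188, -3.134, -0.001]
ft_force: [-0.1, 0.6, -0.3]
width: 56.0
grasp_force: 0.0
```

servo_tool(plan=[[1,[0,0,0],0],[1,[0,0,0],0],[1,[0,0,0],0],[1,[0,0,0],0],[1,[0,0,0],0],[1,[0,0,0],0],[1,[0,0,0],0],[1,[0,0,0],0],[1,[0,0,-15],0],[1,[0,0,-22],0]])

```text
t: 74.88
ee_pos: [452.8, -166.3, 132.8]
orientation: [-0.187, -3.136, -0.0]
ft_force: [-0.3, 0.2, -0.8]
width: 0.7
grasp_force: 0.0
```

servo_tool(plan=[[1,[0,0,-4],0],[1,[0,0,-8],0],[1,[0,0,-8.5],0],[1,[0,0,-8.5],0]])

```text
t: 75.22
ee_pos: [452.6, -166.3, 126.2]
orientation: [-0.186, -3.135, -0.0]
ft_force: [-5.6, 1.8, 19.6]
width: 0.1
grasp_force: 9.1
```

Run:
```python
from h import *
where();o=ctrl.get_obs();open("seat.txt","w").write(str(float(o["ee_pos"][2])))
```

```text
tcp [ 452.6 -166.3  126.2] psi 83.2 w 0.1 F [-5.6  1.8 19.6] t 75.2167
```

servo_tool(plan=[[1,[0,0,25],0],[1,[0,0,60],0],[1,[0,0,95],0],[1,[0,40,95],0],[1,[0,80,95],0],[1,[0,120,95],0],[1,[0,160,95],0],[1,[0,200,95],0],[1,[0,200,95],0],[1,[0,200,95],0]])

```text
t: 76.05
ee_pos: [452.8, 35.5, 220.1]
orientation: [0.179, 3.136, -0.0]
ft_force: [-1.0, -0.7, 0.3]
width: 0.6
grasp_force: 0.0
```

Run:
```python
from h import *
np.set_printoptions(precision=3,suppress=True)
where();z=float(open("seat.txt").read());snap("scene","s30");snap("top","t30")
im={"top":"pics/t30_raw.png","scene":"pics/s30_raw.png"}
for zz in(66,70,75,79): print(zz,fit(lambda x,y,a:[rect(x,y,a,26,32,46+zz)],[455,-149.5,-.118],[8,8,.1],im,.9)[:2])
print("seat z",z)
if z<127.6: print(ctrl.close_job())
```

```text
tcp [452.8  35.5 220.1] psi 83.5 w 0.6 F [-1.  -0.7  0.3] t 76.05
66 (array([ 454.427, -150.567,   -0.138]), np.float64(-171.74038696289062))
70 (array([ 456.664, -144.546,   -0.138]), np.float64(-164.10598754882812))
75 (array([ 454.378, -151.35 ,   -0.154]), np.float64(-181.84381103515625))
79 (array([ 452.365, -150.142,   -0.151]), np.float64(-182.48963928222656))
seat z 126.22411678830089
the job is handed in; nothing more can be done
None
```

The job is handed in: three bottles stand in the carrier in the nest, the keeper is shut, and the timer is pressed into its socket. The only evidence that the timer is fully home is the final press stopping at the seated height with about 20 N; image fits didn't confirm it, and no verdict came back.

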